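Set up the weld inspection: trays, coupons and probe check

ROBOT

A 7-joint arm with a two-finger parallel gripper is mounted at the origin on a cart in front of the work surface, level with it; the furniture and walls round the work are solid. World frame = base frame: x ahead of the robot, y to its left, z up, the work surface at z = 0. Lengths are in mm, angles in rad, forces in N, time in s.
With the tool pointing down it reaches from about 425 to 925 mm from the base axis. Payload 6.8 kg.
Tool frame: the origin (TCP) lies on the centre line of the jaws, within the pads' length; the fingertips stand 25 mm ahead of it and the grasp point (between the pads) lies 6 mm ahead of it (manip.tip_extent is the z of the fingertips in the tool frame, in mm); z points along the fingers, y is the line along which they close (so a half turn about z gives the same grasp; the last joint's range is limited). The gripper opens to 85 mm and grips with 20 to 120 N. Pads are 22 mm wide; open, the fingers measure 114 mm over their backs; the gripper's body (76 mm by 85 mm) begins 54 mm behind the grasp point. The pads swing forward as they close: fully open they stand 13 mm farther back than shut.
Start: joints at [1.044, 0.477, 0.022, 1.555, -0.011, 1.109, -0.083], TCP at [274.509, -616.678, 256.308] pointing down, gripper open.
Joint ranges: [-2.96, 2.96], [-0.34, 2.1], [-1.41, 1.46], [0.24, 2.44], [-1.37, 4.51], [0.17, 1.92], [-2.96, 2.96]. Speed limits (rad/s): [2.39, 2.39, 3.14, 3.14, 3.14, 3.14, 3.14].

INTERFACE

Orientations are given as a unit quaternion [x, y, z, w].
In Python, from station import manip, vision, order gives the robot as it stands. The module is installed in compiled form; this text tells all that it offers.
- The arm moves only by the shell command python3 -m handwheel 'ROWS' [OPENING] [FORCE]. ROWS is JSON, a list of rows, each a list of 6 numbers: the shift along the tool's x, y, z in mm, then the turn, a rotation vector about the tool's x, y, z in rad. A call has 1 to 5 rows; each row is the pose to reach, as a shift and turn from the pose commanded when the call began, along the tool's axes at that moment; what a row does not reach only later rows make up. A row lasts 1/12 s, in which the tool goes at most 41.7 mm and 7.16 degrees, less where a joint would pass 70% of its speed; a pose out of reach is approached as far as the arm can. A call with a gripper value outside its range is refused whole. OPENING is the finger opening in mm, from 0 to 85.4, set as the call begins (- or left out, the last holds). The fingers move at their own pace and stop on an object; FORCE is the grip in N (left out, the last holds). Time passes only in rows, so rows that repeat a pose let the fingers close. It gives the time, the measured TCP pose, the force, the opening and the grip force at its end, in the units of the state.
- manip.read_state(): the state, without advancing time (a new reading comes with each control period).
- vision.grab_frame(name): name is "side" or "top"; returns (picture, depth): 480x640x3 uint8, red, green, blue; 480x640 float32, mm along the optical axis (not along the pixel's ray), 0 where there is no reading.
- vision.camera_model(name): a dict with "vertical_fov" (degrees; the focal length in pixels is half the picture's height over the tangent of half this angle, whatever the lens; pixels are square), "cx", "cy" (the principal point, pixels), "k1" (the pictures are not rectified: a ray, as slopes to the right and down, at radius r is drawn at 1 + k1 r^2 times it, then the intrinsics apply), "R" (3x3) and "t" (3): a world point X has camera coordinates R X + t. Camera axes: x right, y down, z forward; pixel columns grow to the right and rows downward; lengths in mm; the calibration is good to about 2 mm. A picture is of the moment at which its call begins. camera_model takes no time and is no camera call.
- order.hand_in(): hands the job in; it is judged then, once.
The state is a dict: "clock": time; "q": joint angles; "joint_velocities": joint speeds; "effort": joint torques, N m; "eef_pos": TCP position; "tool_rot": TCP orientation; "force": force on the tool from outside, world axes, zero at the start; "ft_torque": the same for the moment, N m; "width": finger opening in mm; "grasp_force": force on a finger pad.
Only numpy, scipy, OpenCV 4.12 (cv2) and the standard library are available. Lean on these libraries where they do the work, as an engineer would, in place of code of your own. Each camera call takes 0.05 s, during which the arm holds its last target. There are 200 camera calls.

TASK

Get the weld inspection ready: give every test coupon a blue tray of its own on the green board, lifting the trays off the nested stack one at a time without dragging the next one up, and stand each coupon upright in its tray; leave the trays you do not need nested where they are. Also take the pencil probe from its stand, draw its tip along the weld bead of the grey bracket from the end by the red dot round the corner to the far end, slowly (about 2 cm a second), touching it lightly or just above it, and put the probe back in its stand with its collar resting on top.

Things in the scene. Friction and masses are not known exactly. Their poses are not given: they have to be found in the camera images.
- board: fixed plywood board with a green face, 170 (x) x 360 (y) x 12 mm, lying level across a black steel tray; origin at the centre of its underside, z up; its top is 12 mm above that, 53 mm above the bench. (The thin pale cord that hangs in front of the robot is slack and gives way to the arm.)
- coupon_steel: dark steel welded T-shaped test coupon standing on its base (may be absent): base 60 (x) x 38 (y) x 10 mm, on it along the middle an upright web 60 (x) x 10 (y) x 45 mm, 55 mm high in all, 0.14 kg. Origin at the centre of its underside, z up; grasp across the 10 mm web (fingers closing along its y).
- coupon_bronze: copper-coloured coupon, same shape and frame as coupon_steel (may be absent).
- coupon_aluminium: bright aluminium coupon, same shape and frame as coupon_steel (may be absent).
- tray_1: top of a stack of four nested open blue plastic trays, 0.07 kg each. Rim band 118 (x) x 68 (y) mm outside, 3 mm walls, from 14 to 30 mm above the underside; grip it from above across the 68 mm. Below is a foot 108 x 58 mm. Inside floor 100 x 50 mm, 3 mm thick; inside 100 x 50 up to 18 mm high, then 112 x 62. Origin at the centre of its underside, z up.
- tray_2: second tray from the top of the stack, same shape and frame. Nested trays sit 18 mm one above the other, each 12 mm deep in the next with 2 mm play, so a tray must rise 12 mm straight up to come free; of the top tray's rim band 16 mm show, then after a 2 mm gap follows the band of the next.
- tray_3: third tray from the top, same shape and frame.
- tray_4: lowest tray, standing on the bench, same shape and frame.
- probe: pencil probe upright in its stand, 0.09 kg, 115 mm long. Origin at its tip, z up along it: steel shaft 8 mm thick, tapered to 4 mm at the tip, up to 55 mm; black collar 34 mm across from 55 to 60 mm; orange square handle 22 x 22 mm from 60 to 115 mm, sides along its x and y. In the stand its collar rests on the stand's top.
- probe_tip (a point): the probe's tip, the same point as its origin.
- stand: fixed black stand block 60 x 60 mm on a 72 mm square foot, 70 mm high, with an upright round hole 25 mm across in the middle of its top, 64 mm deep; origin at the centre of its underside.
- stand_top (a point): centre of the hole's mouth, on the stand's top, 70 mm above the bench. With the probe home its tip is 55 mm below this.
- bracket: fixed grey bracket: base plate 80 (x) x 110 (y) x 8 mm with two walls, 6 mm thick, tops 38 mm above the bench, forming an L: one along y (inner face at x = +25 mm), one along x (inner face at y = +40 mm). A bright weld bead of 6 mm radius runs inside the L at their foot. A red dot on the plate marks where to begin. Origin: centre of the underside.
- seam_0 (a point): point 0 of 7, 18.5 mm apart, along the weld (the end by the red dot); it lies on the crest of the bead, 16.5 mm above the bench (in the bracket's frame at x = 15.5, y = -44 mm; 9.5 mm clear of the wall beside it).
- seam_1 (a point): point 1 of 7, 18.5 mm apart, along the weld (next along the y leg); it lies on the crest of the bead, 16.5 mm above the bench.
- seam_2 (a point): point 2 of 7, 18.5 mm apart, along the weld (next along the y leg); it lies on the crest of the bead, 16.5 mm above the bench.
- seam_3 (a point): point 3 of 7, 18.5 mm apart, along the weld (last before the corner); it lies on the crest of the bead, 16.5 mm above the bench.
- seam_4 (a point): point 4 of 7, 18.5 mm apart, along the weld (at the inside corner); it lies on the crest of the bead, 16.5 mm above the bench.
- seam_5 (a point): point 5 of 7, 18.5 mm apart, along the weld (on the x leg); it lies on the crest of the bead, 16.5 mm above the bench.
- seam_6 (a point): point 6 of 7, 18.5 mm apart, along the weld (the far end); it lies on the crest of the bead, 16.5 mm above the bench.

How it is judged (in metres and radians):
On the way, in this order (a step that is already met when the one before it is completed fails the run):
1. the probe tip slowly passes weld point 0 (the end by the red dot): within 7 mm of it, slower than 45 mm/s, for 0.1 s (distance between probe_tip and seam_0 below 0.007 m and linear speed of probe below 0.045 m/s), for 0.1 s.
2. the probe tip slowly passes weld point 1 (next along the weld): within 7 mm of it, slower than 45 mm/s, for 0.1 s (distance between probe_tip and seam_1 below 0.007 m and linear speed of probe below 0.045 m/s), for 0.1 s.
3. the probe tip slowly passes weld point 2 (next along the weld): within 7 mm of it, slower than 45 mm/s, for 0.1 s (distance between probe_tip and seam_2 below 0.007 m and linear speed of probe below 0.045 m/s), for 0.1 s.
4. the probe tip slowly passes weld point 3 (next along the weld): within 7 mm of it, slower than 45 mm/s, for 0.1 s (distance between probe_tip and seam_3 below 0.007 m and linear speed of probe below 0.045 m/s), for 0.1 s.
5. the probe tip slowly passes weld point 4 (the inside corner): within 7 mm of it, slower than 45 mm/s, for 0.1 s (distance between probe_tip and seam_4 below 0.007 m and linear speed of probe below 0.045 m/s), for 0.1 s.
6. the probe tip slowly passes weld point 5 (next along the weld): within 7 mm of it, slower than 45 mm/s, for 0.1 s (distance between probe_tip and seam_5 below 0.007 m and linear speed of probe below 0.045 m/s), for 0.1 s.
7. the probe tip slowly passes weld point 6 (the far end): within 7 mm of it, slower than 45 mm/s, for 0.1 s (distance between probe_tip and seam_6 below 0.007 m and linear speed of probe below 0.045 m/s), for 0.1 s.
At the end, for the whole second after the job is handed in: Each coupon upright on the floor of its own tray, within 35 mm along and 20 mm across of its middle; these trays flat on the board, middles 20 mm inside its edge; other trays within 25 mm of their start; probe upright in its stand, collar on top; all at rest (((x of coupon_steel in the frame of tray_1 between -0.035 and 0.035 m and y of coupon_steel in the frame of tray_1 between -0.02 and 0.02 m and z of coupon_steel in the frame of tray_1 between -0.003 and 0.01 m and angle between coupon_steel's own z axis and vertical below 0.15 rad and x of tray_1 in the frame of board between -0.065 and 0.065 m and y of tray_1 in the frame of board between -0.16 and 0.16 m and z of tray_1 in the frame of board between 0.006 and 0.018 m and angle between tray_1's own z axis and vertical below 0.1 rad) or (x of coupon_steel in the frame of tray_2 between -0.035 and 0.035 m and y of coupon_steel in the frame of tray_2 between -0.02 and 0.02 m and z of coupon_steel in the frame of tray_2 between -0.003 and 0.01 m and angle between coupon_steel's own z axis and vertical below 0.15 rad and x of tray_2 in the frame of board between -0.065 and 0.065 m and y of tray_2 in the frame of board between -0.16 and 0.16 m and z of tray_2 in the frame of board between 0.006 and 0.018 m and angle between tray_2's own z axis and vertical below 0.1 rad) or (x of coupon_steel in the frame of tray_3 between -0.035 and 0.035 m and y of coupon_steel in the frame of tray_3 between -0.02 and 0.02 m and z of coupon_steel in the frame of tray_3 between -0.003 and 0.01 m and angle between coupon_steel's own z axis and vertical below 0.15 rad and x of tray_3 in the frame of board between -0.065 and 0.065 m and y of tray_3 in the frame of board between -0.16 and 0.16 m and z of tray_3 in the frame of board between 0.006 and 0.018 m and angle between tray_3's own z axis and vertical below 0.1 rad)) and linear speed of each of coupon_steel, coupon_bronze, coupon_aluminium below 0.02 m/s and ((x of coupon_bronze in the frame of tray_1 between -0.035 and 0.035 m and y of coupon_bronze in the frame of tray_1 between -0.02 and 0.02 m and z of coupon_bronze in the frame of tray_1 between -0.003 and 0.01 m and angle between coupon_bronze's own z axis and vertical below 0.15 rad and x of tray_1 in the frame of board between -0.065 and 0.065 m and y of tray_1 in the frame of board between -0.16 and 0.16 m and z of tray_1 in the frame of board between 0.006 and 0.018 m and angle between tray_1's own z axis and vertical below 0.1 rad) or (x of coupon_bronze in the frame of tray_2 between -0.035 and 0.035 m and y of coupon_bronze in the frame of tray_2 between -0.02 and 0.02 m and z of coupon_bronze in the frame of tray_2 between -0.003 and 0.01 m and angle between coupon_bronze's own z axis and vertical below 0.15 rad and x of tray_2 in the frame of board between -0.065 and 0.065 m and y of tray_2 in the frame of board between -0.16 and 0.16 m and z of tray_2 in the frame of board between 0.006 and 0.018 m and angle between tray_2's own z axis and vertical below 0.1 rad) or (x of coupon_bronze in the frame of tray_3 between -0.035 and 0.035 m and y of coupon_bronze in the frame of tray_3 between -0.02 and 0.02 m and z of coupon_bronze in the frame of tray_3 between -0.003 and 0.01 m and angle between coupon_bronze's own z axis and vertical below 0.15 rad and x of tray_3 in the frame of board between -0.065 and 0.065 m and y of tray_3 in the frame of board between -0.16 and 0.16 m and z of tray_3 in the frame of board between 0.006 and 0.018 m and angle between tray_3's own z axis and vertical below 0.1 rad)) and ((x of coupon_aluminium in the frame of tray_1 between -0.035 and 0.035 m and y of coupon_aluminium in the frame of tray_1 between -0.02 and 0.02 m and z of coupon_aluminium in the frame of tray_1 between -0.003 and 0.01 m and angle between coupon_aluminium's own z axis and vertical below 0.15 rad and x of tray_1 in the frame of board between -0.065 and 0.065 m and y of tray_1 in the frame of board between -0.16 and 0.16 m and z of tray_1 in the frame of board between 0.006 and 0.018 m and angle between tray_1's own z axis and vertical below 0.1 rad) or (x of coupon_aluminium in the frame of tray_2 between -0.035 and 0.035 m and y of coupon_aluminium in the frame of tray_2 between -0.02 and 0.02 m and z of coupon_aluminium in the frame of tray_2 between -0.003 and 0.01 m and angle between coupon_aluminium's own z axis and vertical below 0.15 rad and x of tray_2 in the frame of board between -0.065 and 0.065 m and y of tray_2 in the frame of board between -0.16 and 0.16 m and z of tray_2 in the frame of board between 0.006 and 0.018 m and angle between tray_2's own z axis and vertical below 0.1 rad) or (x of coupon_aluminium in the frame of tray_3 between -0.035 and 0.035 m and y of coupon_aluminium in the frame of tray_3 between -0.02 and 0.02 m and z of coupon_aluminium in the frame of tray_3 between -0.003 and 0.01 m and angle between coupon_aluminium's own z axis and vertical below 0.15 rad and x of tray_3 in the frame of board between -0.065 and 0.065 m and y of tray_3 in the frame of board between -0.16 and 0.16 m and z of tray_3 in the frame of board between 0.006 and 0.018 m and angle between tray_3's own z axis and vertical below 0.1 rad)) and (distance of tray_3 from where it was at the start of the episode below 0.025 m or (x of coupon_steel in the frame of tray_3 between -0.035 and 0.035 m and y of coupon_steel in the frame of tray_3 between -0.02 and 0.02 m and z of coupon_steel in the frame of tray_3 between -0.003 and 0.01 m and angle between coupon_steel's own z axis and vertical below 0.15 rad) or (x of coupon_bronze in the frame of tray_3 between -0.035 and 0.035 m and y of coupon_bronze in the frame of tray_3 between -0.02 and 0.02 m and z of coupon_bronze in the frame of tray_3 between -0.003 and 0.01 m and angle between coupon_bronze's own z axis and vertical below 0.15 rad) or (x of coupon_aluminium in the frame of tray_3 between -0.035 and 0.035 m and y of coupon_aluminium in the frame of tray_3 between -0.02 and 0.02 m and z of coupon_aluminium in the frame of tray_3 between -0.003 and 0.01 m and angle between coupon_aluminium's own z axis and vertical below 0.15 rad)) and distance of tray_4 from where it was at the start of the episode below 0.025 m and horizontal distance between probe_tip and stand_top below 0.012 m and z of probe_tip in the frame of stand_top between -0.06 and -0.049 m and angle between probe's own z axis and vertical below 0.12 rad); the robot touches nothing.
It fails at once if two trays are lifted off the stack together ((height (world z) of tray_1 above 0.089 m and height (world z) of tray_2 above 0.056 m) or (height (world z) of tray_2 above 0.071 m and height (world z) of tray_3 above 0.038 m) or (height (world z) of tray_3 above 0.053 m and height (world z) of tray_4 above 0.02 m)).
It fails at once if the probe is pressed on the bracket with more than 20 N (contact force between probe and bracket above 20 N).
Of coupon_steel, coupon_bronze, coupon_aluminium only 2 to 3 are there at a start; the rules pass over those that are not, and their reading is None.
At some moment in a run one of coupon_steel, coupon_bronze, coupon_aluminium may be knocked a few centimetres aside while the robot is not near it.
It also fails if it takes over 210 s, if anything falls off the work surface, if the arm or the gripper's body presses on something with over 40 N, if the wrist force passes 120 N, or if a joint passes its speed limit or range.

## Working session

There is one attempt and no reset: what is moved stays moved. The work goes in short steps, Python scripts to look and compute and a shell command to move; the robot and the scene stay as the last step left them, time stands still between calls to the robot, and variables do not carry over. Pictures are saved under pics/ and viewed, at most 14 in all, crops included, and the job is handed in when it is done.

```bash
mkdir -p pics
cat > h.py <<'E'
import numpy as np, cv2
from station import manip, vision
def cam(n):
    m=vision.camera_model(n); f=240/np.tan(np.radians(m['vertical_fov'])/2)
    return f,m['cx'],m['cy'],m['k1'],np.array(m['R']),np.array(m['t'])
def slopes(n,uv):
    f,cx,cy,k,R,t=cam(n); d=(np.atleast_2d(uv).astype(float)-[cx,cy])/f
    s=d.copy()
    for _ in range(20): s=d/(1+k*(s**2).sum(1,keepdims=True))
    return s
def onplane(n,uv,z):
    f,cx,cy,k,R,t=cam(n); s=slopes(n,uv); r=np.c_[s,np.ones(len(s))]@R; c=-R.T@t
    return c+r*((z-c[2])/r[:,2])[:,None]
def cloud(n,depth):
    f,cx,cy,k,R,t=cam(n); v,u=np.mgrid[:480,:640]; s=slopes(n,np.c_[u.ravel(),v.ravel()])
    P=np.c_[s,np.ones(len(s))]*depth.reshape(-1,1)
    return ((P-t)@R).reshape(480,640,3)
def grab(n,tag):
    p,d=vision.grab_frame(n); cv2.imwrite(f'pics/{tag}_{n}.png',p[:,:,::-1]); np.savez(f'/tmp/{tag}_{n}.npz',p=p,d=d); return p,d
E
python3 - <<'E'
from h import *
for n in('top','side'):
    print(n,vision.camera_model(n)); grab(n,'a')
print(manip.read_state(), manip.tip_extent)
E
```

```text
top {'vertical_fov': 42.23682459652758, 'cx': 313.8096305399916, 'cy': 236.21517926982045, 'k1': -0.07148727673672434, 'R': array([[-0.02943028, -0.99953122,  0.00843778],
       [-0.99384286,  0.02835861, -0.10710819],
       [ 0.10681869, -0.01153805, -0.99421157]]), 't': array([  26.22526187,  538.44546212, 1115.55532218])}
side {'vertical_fov': 53.13349274353545, 'cx': 328.60646832907184, 'cy': 238.8507700144559, 'k1': -0.07800197048117499, 'R': array([[ 0.99930415, -0.03724788, -0.00195021],
       [-0.02437116, -0.6124729 , -0.79011581],
       [ 0.02823569,  0.78961354, -0.61295449]]), 't': array([-557.61671359,   74.8919138 ,  890.71028875])}
{'clock': 0.1, 'q': array([ 1.04390711,  0.4777408 ,  0.02234841,  1.55631875, -0.01152443,
        1.10932436, -0.08310507]), 'joint_velocities': array([-0.00042851,  0.00051412,  0.00026865, -0.00203448,  0.00042378,
       -0.00042241, -0.00038251]), 'effort': array([ 4.97357207e-03, -5.97752881e+01,  1.61375787e+00, -2.81952435e+01,
        1.28469543e-02,  5.02397350e-03, -1.89336367e-05]), 'eef_pos': array([ 274.29071419, -616.22617677,  255.42164018]), 'tool_rot': array([ 9.78156671e-01,  2.07867349e-01, -2.22601400e-04, -8.01312648e-04]), 'force': array([-0.60294192,  0.25497638,  0.23709292]), 'ft_torque': array([ 0.03191242, -0.02243976,  0.02021098]), 'grasp_force': 0.0, 'width': 85.1037002615379} 25.0
```

View pictures.

View pics/a_top.png

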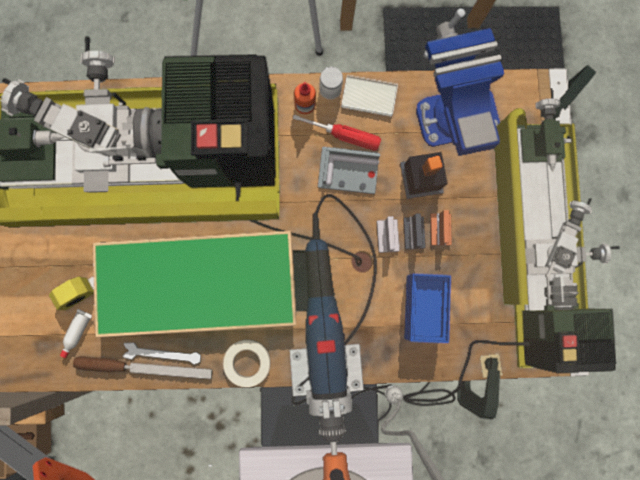

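View pics/a_side.png

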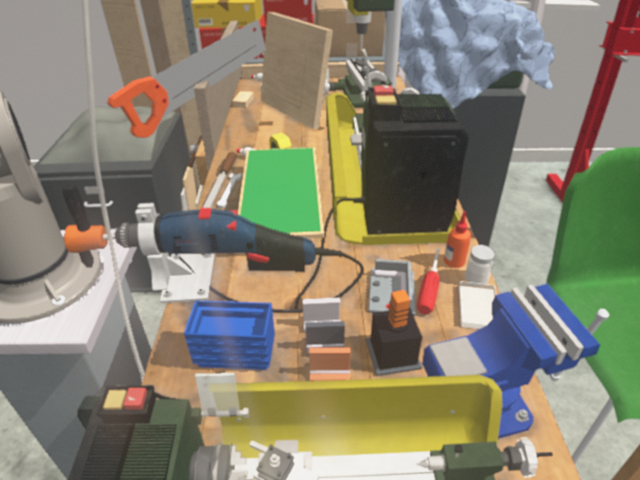

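Run:
```python
from h import *
z=np.load('/tmp/a_top.npz');p,d=z['p'],z['d'];C=cloud('top',d)
hsv=cv2.cvtColor(p,cv2.COLOR_RGB2HSV);H,S,V=[hsv[...,i].astype(int) for i in range(3)]
def rep(name,m,box,zp=None):
    b=np.zeros_like(m);u0,v0,u1,v1=box;b[v0:v1,u0:u1]=1;m=(m&b).astype(np.uint8)
    n,l,st,_=cv2.connectedComponentsWithStats(m);k=1+np.argmax(st[1:,4]);m=l==k
    P=C[m&(d>0)];print(name,m.sum(),'z pct',np.percentile(P[:,2],[2,10,50,90,98]).round(1),'xy med',np.median(P,0).round(1))
    if zp is not None:
        v,u=np.nonzero(m);Q=onplane('top',np.c_[u,v],zp)[:,:2];r=cv2.minAreaRect(Q.astype(np.float32));print('   rect',np.round(r[0],1),np.round(r[1],1),round(r[2],2))
ALL=np.ones_like(H,bool)
rep('board',(H>40)&(H<80)&(S>100),(80,220,300,340),53)
rep('tray',(H>100)&(H<130)&(S>120),(400,265,460,350),84)
rep('bronze',(H<20)&(S>70)&(C[...,2]>35),(428,205,456,252),55)
rep('steel',(C[...,2]>35),(402,210,428,255),55)
rep('alu',(C[...,2]>35),(374,210,401,258),55)
rep('probe',(H<20)&(S>150)&(C[...,2]>100),(410,145,450,190),130)
rep('standtop',(C[...,2]>60)&(C[...,2]<85)&(V<90),(400,145,450,200),70)
rep('bracketwall',(C[...,2]>30)&(C[...,2]<50),(310,140,385,196),38)
rep('dot',((H<8)|(H>172))&(S>130),(320,150,380,190),8)
for nm,b in dict(drill=(300,190,375,400),lathe=(0,50,280,222),lathe2=(500,90,620,375),vise=(415,20,505,155),can=(290,65,345,115),allr=(380,190,500,360)).items():
    u0,v0,u1,v1=b;c=C[v0:v1,u0:u1].reshape(-1,3);c=c[c[:,2]>15];print(nm,c.min(0).round(),c.max(0).round(),'z98',np.percentile(c[:,2],98).round())
g=C[::20,300:380:10,2].round();print(g[9:21])
im=cv2.resize(p[140:200,310:460],None,fx=5.3,fy=5.3,interpolation=cv2.INTER_CUBIC);cv2.imwrite('pics/b.png',im[:,:,::-1])
```

```text
board 16862 z pct [48.8 50.4 53.1 55.8 57.4] xy med [457.1 229.4  53.1]
   rect [457.6 230.1] [157.4 347.2] 1.89
tray 2196 z pct [52.2 54.1 58.1 80.6 84.7] xy med [ 395.5 -189.2   58.1]
   rect [ 402.  -186.4] [ 67.2 115.9] 85.19
bronze 251 z pct [37.7 42.1 53.3 56.6 58.3] xy med [ 546.3 -227.9   53.3]
   rect [ 547.1 -227.2] [14.  60.3] 89.9
steel 240 z pct [36.2 41.8 53.1 55.9 57.4] xy med [ 542.5 -177.1   53.1]
   rect [ 541.3 -176.8] [60.3 13.6] 1.61
alu 232 z pct [36.6 41.8 53.  56.4 58.1] xy med [ 538.2 -127.    53. ]
   rect [ 537.3 -126.7] [60.3 12.7] 1.6
probe 178 z pct [115.7 124.5 128.7 131.8 132.7] xy med [ 648.4 -197.4  128.7]
   rect [ 647.4 -196.9] [24.1 25.2] 10.96
standtop 803 z pct [62.5 66.1 69.5 73.3 77.5] xy med [ 639.1 -188.6   69.5]
   rect [ 647.5 -197. ] [61.  61.5] 6.86
bracketwall 304 z pct [31.3 33.5 37.1 39.8 41.6] xy med [690.5 -42.9  37.1]
   rect [664.8 -61.8] [99.5 63.9] 82.0
dot 27 z pct [ 3.4  5.9  8.1 11.8 13.5] xy med [ 656.9 -101.7    8.1]
   rect [ 656.  -102.7] [9.5 9.7] 87.7
drill [248. -60.  15.] [ 618.   44. 1167.] z98 147.0
lathe [417.  24.
[... 166 characters left out ...]
5.] [ 851.   42. 1167.] z98 108.0
allr [ 303. -334.   15.] [ 622.   24. 1167.] z98 86.0
[[  -1.   -2.    8.   13.   11.    9.    9.    7.]
 [   1.   -5.   33.   -2.   17.    1.   -3.    3.]
 [  -3.   -4.   -2.   -2.    3.    1.    1.   -4.]
 [  -1.    9.   58.   -1.   -2.    4.   -3.    8.]
 [  -1.   78.   78.   -1.    0.   -1.    3. -645.]
 [  -2.   93.   92.   88.   -3.    3.   -1.   -1.]
 [   1.  105.  111.  114.   -2.   -2.   -2.   10.]
 [  -4.  129.  135.  133.  117.   -5.    7.    0.]
 [  -1.  134.  144.  140.  134.   -1.   -3.   -2.]
 [   6.  129.  143.  142.  133.    8.    4.   -2.]
 [   8.  123.  138.  138.  136.    8.    7.    0.]
 [ -70.  122.  136.   80.  133.  115. -762. -766.]]
```

View pics/b.png

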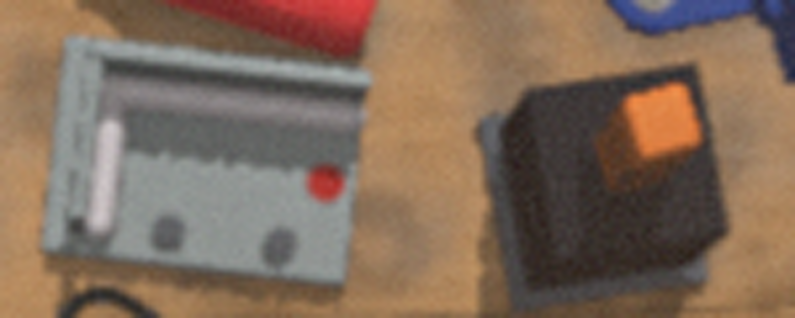

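The top view shows three coupons (aluminium 388,235; steel 414,232; bronze 441,229), the tray stack (428,308), the stand with the probe (425,172), the bracket (348,170) with its red dot on the right side, and the board (195,285). The side view agrees. In the crop, the bracket's long wall is on the far side and its short wall on the left.

```bash
cat >> h.py <<'E'
from scipy.spatial.transform import Rotation as Ro
def go(x,y,z,yaw=0,s=None):
    "shift/turn in tool axes from measured pose to world target, tool x at yaw (deg), tool down"
    s=s or manip.read_state(); A=Ro.from_quat(s['tool_rot'])
    B=Ro.from_euler('z',yaw,degrees=True)*Ro.from_quat([1,0,0,0])
    print('shift',(A.inv().apply(np.array([x,y,z])-s['eef_pos'])).round(1),'turn',(A.inv()*B).as_rotvec().round(4),'t',round(s['clock'],2),'pos',s['eef_pos'].round(1))
E
python3 -m handwheel '[[0,0,0,0,0,0.42],[0,0,0,0,0,0.42],[0,0,0,0,0,0.42],[0,0,0,0,0,0.42]]' 76 60
python3 - <<'E'
from h import *
go(402,-186,250)
px=lambda a:np.array(a)/5.3+[310,140]-0.4
for z,pts in {8:[(343,283),(43,250)],38:[(370,75),(65,40)],16.5:[(110,95),(362,115),(97,232),(106,125)],9:[(325,182)]}.items():
    print(z,onplane('top',px(pts),z)[:,:2].round(1).tolist())
E
```

```text
clock: 0.43
eef_pos: [274.4, -616.3, 255.7]
tool_rot: [1.0, -0.004, -0.0, -0.0]
force: [-0.6, -0.1, -0.3]
width: 75.9
grasp_force: 0.0
shift [ 124.3 -431.3    6. ] turn [-0.001   0.0006 -0.0076] t 0.43 pos [ 274.4 -616.3  255.7]
8 [[620.2, -106.6], [635.1, 0.2]]
38 [[688.6, -115.7], [704.0, -9.1]]
16.5 [[688.9, -25.2], [679.3, -114.9], [639.4, -19.0], [678.1, -23.4]]
9 [[656.9, -101.5]]
```

```bash
python3 -m handwheel '[[12,-41,0,0,0,0],[24,-82,0,0,0,0],[36,-123,0,0,0,0],[48,-164,0,0,0,0],[56,-194,0,0,0,0]]' >/dev/null
python3 -m handwheel '[[12,-40,10,0,0,0.02],[24,-80,20,0,0,0.04],[36,-120,30,0,0,0.06],[48,-160,40,0,0,0.07],[56,-190,50,0,0,0.07]]' >/dev/null
python3 -m handwheel '[[12,-40,30,0,0,0],[12,-47,60,0,0,0],[12,-47,76,0,0,0],[12,-47,76,0,0,0],[12,-47,76,0,0,0]]'
python3 - <<'E'
from h import *
go(402,-186,120,-4.8)
p,d=grab('side','c');C=cloud('side',d)
cv2.imwrite('pics/c.png',cv2.resize(p[200:440,120:380],None,fx=2.3,fy=2.3)[:,:,::-1])
hsv=cv2.cvtColor(p,cv2.COLOR_RGB2HSV)
blue=(hsv[...,0]>100)&(hsv[...,0]<130)&(hsv[...,1]>120)
m=(C[...,1]<-215)&(C[...,1]>-270)&(C[...,0]>370)&(C[...,0]<440)&(C[...,2]>84)&~blue
v,u=np.nonzero(m);P=C[m];print(len(P),np.percentile(P[:,2],[0,1,3,5,10]).round(1),P.mean(0).round(), v.max(),u[v==v.max()])
E
```

```text
clock: 1.68
eef_pos: [401.7, -186.7, 129.9]
tool_rot: [0.999, -0.036, -0.001, -0.0]
force: [0.3, -0.2, 0.5]
width: 76.2
grasp_force: 0.0
shift [ 0.3 -0.7  9.9] turn [-0.0004  0.0022  0.0127] t 1.68 pos [ 401.7 -186.7  129.9]
13977 [113.9 135.9 169.8 185.6 217.3] [ 404. -230.  369.] 325 [223 224]
```

View pics/c.png

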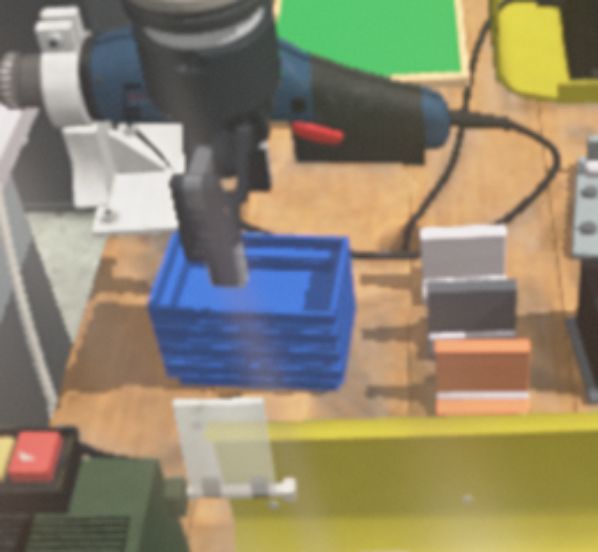

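The picture shows the open fingers straddling the top tray; the near tip is at about (223,325) in the side view, 16 mm ahead of the TCP at this opening. All three coupons stand undisturbed.

```bash
python3 -m handwheel '[[0,0,15,0,0,0.013],[0,0,30,0,0,0.013],[0,0,37,0,0,0.013],[0,0,41,0,0,0.013],[0,0,41,0,0,0.013]]'
python3 -m handwheel '[[0,0,0,0,0,0],[0,0,0,0,0,0],[0,0,0,0,0,0],[0,0,0,0,0,0],[0,0,0,0,0,0]]' 60 40
python3 -m handwheel '[[0,0,0,0,0,0],[0,0,-2,0,0,0],[0,0,-4,0,0,0],[0,0,-6,0,0,0],[0,0,-8,0,0,0]]'
python3 -m handwheel '[[0,0,-2,0,0,0],[0,0,-4,0,0,0],[0,0,-6,0,0,0],[0,0,-8,0,0,0],[0,0,-8,0,0,0]]'
python3 - <<'E'
from h import *
p,d=grab('side','d')
cv2.imwrite('pics/d.png',cv2.resize(p[260:400,140:300],None,fx=3,fy=3)[:,:,::-1])
E
```

```text
clock: 2.15
eef_pos: [402.4, -187.3, 89.5]
tool_rot: [0.999, -0.043, 0.0, 0.0]
force: [-0.4, -0.1, 0.8]
width: 75.9
grasp_force: 0.0
clock: 2.57
eef_pos: [402.7, -187.3, 90.3]
tool_rot: [0.999, -0.042, 0.001, 0.0]
force: [-2.3, -0.4, 5.4]
width: 67.0
grasp_force: 45.6
clock: 2.98
eef_pos: [402.4, -186.8, 97.6]
tool_rot: [0.999, -0.042, 0.0, 0.0]
force: [-0.3, -0.6, -1.1]
width: 66.9
grasp_force: 44.8
clock: 3.4
eef_pos: [402.5, -186.8, 105.7]
tool_rot: [0.999, -0.042, 0.0, 0.0]
force: [-1.0, -0.4, -0.6]
width: 66.6
grasp_force: 44.8
```

View pics/d.png

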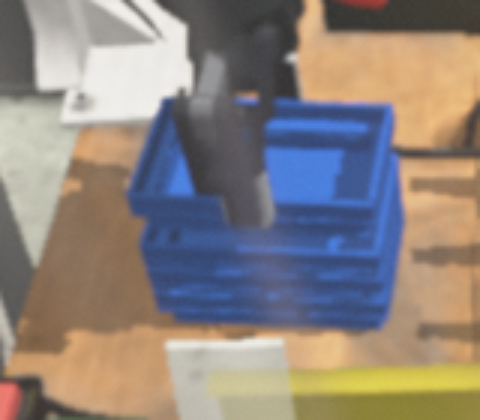

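The picture shows a single tray raised, with three nested trays remaining below it.

```bash
python3 -m handwheel '[[0,0,-15,0,0,-0.02],[0,0,-40,0,0,-0.04],[0,0,-65,0,0,-0.06],[0,0,-90,0,0,-0.085],[0,0,-112,0,0,-0.085]]' >/dev/null
python3 -m handwheel '[[2,-20,0,0,0,0],[4,-50,0,0,0,0],[8,-82,0,0,0,0],[12,-115,0,0,0,0],[16,-148,0,0,0,0]]' 
python3 -m handwheel '[[3,-33,0,0,0,0],[6,-66,0,0,0,0],[9,-99,0,0,0,0],[12,-132,0,0,0,0],[15,-165,0,0,0,0]]' >/dev/null
python3 -m handwheel '[[3,-33,0,0,0,0],[6,-66,0,0,0,0],[9,-99,0,0,0,0],[12,-132,0,0,0,0],[15,-155,0,0,0,0]]' >/dev/null
python3 -m handwheel '[[3,-23,0,0,0,0],[5,-39,0,0,0,0],[6,-50,0,0,0,0],[6,-54,0,0,0,0],[6,-54,0,0,0,0]]'
python3 - <<'E'
from h import *
go(454,335,53+36+20,0)
E
```

```text
clock: 4.28
eef_pos: [417.9, -37.5, 217.4]
tool_rot: [1.0, -0.0, 0.0, 0.0]
force: [0.5, 0.7, -0.8]
width: 67.1
grasp_force: 45.3
clock: 5.53
eef_pos: [453.6, 335.7, 217.0]
tool_rot: [1.0, 0.001, -0.0, 0.0]
force: [0.1, -0.4, -0.3]
width: 67.1
grasp_force: 45.2
shift [  0.5   0.7 108. ] turn [0.0001 0.0005 0.0018] t 5.53 pos [453.6 335.7 217. ]
```

Lower slowly onto the board, release, and check.

```bash
python3 -m handwheel '[[0,0,25,0,0,0],[0,0,55,0,0,0],[0,0,80,0,0,0],[0,0,100,0,0,0],[0,0,108,0,0,0]]' 
python3 -m handwheel '[[0,0,5,0,0,0],[0,0,10,0,0,0],[0,0,14,0,0,0],[0,0,17,0,0,0],[0,0,18,0,0,0]]'
python3 -m handwheel '[[0,0,1,0,0,0],[0,0,2,0,0,0],[0,0,2,0,0,0]]'
```

```text
clock: 5.95
eef_pos: [452.9, 332.1, 106.5]
tool_rot: [1.0, -0.0, -0.002, 0.002]
force: [-0.4, 0.3, -1.2]
width: 67.0
grasp_force: 45.2
clock: 6.37
eef_pos: [454.2, 335.4, 91.7]
tool_rot: [1.0, 0.0, 0.0, -0.0]
force: [-0.2, -0.8, -0.6]
width: 66.6
grasp_force: 45.2
clock: 6.62
eef_pos: [454.1, 335.5, 89.7]
tool_rot: [1.0, 0.0, 0.0, -0.0]
force: [1.2, 0.3, 0.1]
width: 66.9
grasp_force: 45.3
```

```bash
python3 -m handwheel '[[0,0,1,0,0,0],[0,0,2,0,0,0],[0,0,2,0,0,0]]'
python3 -m handwheel '[[0,0,0.5,0,0,0],[0,0,1,0,0,0],[0,0,1,0,0,0]]'
```

```text
clock: 6.87
eef_pos: [454.2, 335.5, 89.6]
tool_rot: [1.0, 0.0, 0.001, 0.0]
force: [-5.5, -5.6, 19.6]
width: 66.7
grasp_force: 47.8
clock: 7.12
eef_pos: [454.1, 335.6, 89.5]
tool_rot: [1.0, 0.0, 0.001, 0.0]
force: [-7.9, -7.6, 29.1]
width: 66.9
grasp_force: 49.0
```

```bash
python3 -m handwheel '[[0,0,-1,0,0,0],[0,0,-1,0,0,0],[0,0,-1,0,0,0],[0,0,-1,0,0,0]]' 77
python3 -m handwheel '[[0,0,-20,0,0,0],[0,0,-60,0,0,0],[0,0,-100,0,0,0],[0,0,-128,0,0,0],[0,20,-128,0,0,0]]' >/dev/null
python3 -m handwheel '[[-4,40,0,0,0,0],[-8,80,0,0,0,0],[-12,120,0,0,0,0],[-16,160,0,0,0,0],[-20,200,0,0,0,0]]' >/dev/null
python3 -m handwheel '[[-4,40,0,0,0,0],[-8,80,0,0,0,0],[-12,120,0,0,0,0],[-16,160,0,0,0,0],[-20,200,0,0,0,0]]' >/dev/null
python3 -m handwheel '[[-4,40,0,0,0,0],[-8,80,0,0,0,0.02],[-12,100,20,0,0,0.05],[-12,102,60,0,0,0.084],[-12,102,100,0,0,0.084]]'
python3 - <<'E'
from h import *
grab('top','e');go(402.4,-187,71.5,-4.8)
E
```

```text
clock: 7.45
eef_pos: [453.9, 335.2, 87.1]
tool_rot: [1.0, 0.0, -0.0, 0.0]
force: [-0.1, 0.5, -0.3]
width: 76.9
grasp_force: 0.0
clock: 9.12
eef_pos: [403.1, -189.4, 115.2]
tool_rot: [0.999, -0.045, 0.002, 0.001]
force: [1.0, -0.7, -1.5]
width: 77.1
grasp_force: 0.0
shift [ 4.6  0.4 36. ] turn [-0.0026  0.0093 -0.0017] t 9.17 pos [ 398.2 -186.4  107.5]
```

```bash
python3 -m handwheel '[[0,0,10,0,0,0],[0,0,10,0,0,0],[0,0,10,0,0,0]]'
python3 - <<'E'
from h import *
go(402.4,-187,71.5,-4.8)
E
```

```text
clock: 9.42
eef_pos: [403.3, -186.7, 106.5]
tool_rot: [0.999, -0.041, 0.001, 0.0]
force: [0.5, 0.1, 0.0]
width: 77.2
grasp_force: 0.0
shift [-0.9  0.4 35. ] turn [ 0.0003 -0.0015  0.0015] t 9.42 pos [ 403.3 -186.7  106.5]
```

View pics/e_top.png

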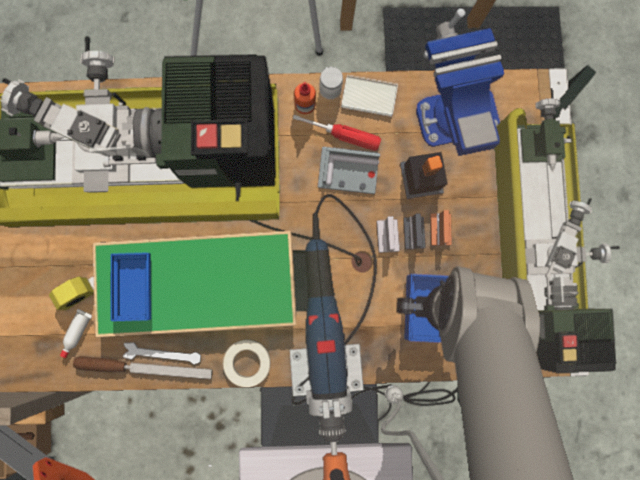

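The first tray lies flat on the board at (131,287). The coupons have not moved and the gripper is over the stack.

```bash
python3 -m handwheel '[[0,0,12,0,0,0],[-1,0,24,0,0,0],[-1,0,31,0,0,0],[-1,0,35,0,0,0],[-1,0,35,0,0,0]]'
python3 -m handwheel '[[0,0,0,0,0,0],[0,0,0,0,0,0],[0,0,0,0,0,0],[0,0,0,0,0,0],[0,0,0,0,0,0]]' 60 40
python3 -m handwheel '[[0,0,0,0,0,0],[0,0,-2,0,0,0],[0,0,-4,0,0,0],[0,0,-6,0,0,0],[0,0,-8,0,0,0]]'
python3 -m handwheel '[[0,0,-2,0,0,0],[0,0,-4,0,0,0],[0,0,-6,0,0,0],[0,0,-8,0,0,0],[0,0,-8,0,0,0]]'
python3 - <<'E'
from h import *
p,d=grab('side','f')
cv2.imwrite('pics/f.png',cv2.resize(p[260:400,140:300],None,fx=3,fy=3)[:,:,::-1])
E
```

```text
clock: 9.83
eef_pos: [401.9, -186.7, 70.9]
tool_rot: [0.999, -0.041, 0.001, 0.0]
force: [-1.0, -0.6, 1.2]
width: 77.2
grasp_force: 0.0
clock: 10.25
eef_pos: [402.0, -186.9, 71.5]
tool_rot: [0.999, -0.042, 0.001, 0.0]
force: [-1.2, 0.7, 5.3]
width: 67.0
grasp_force: 44.2
clock: 10.67
eef_pos: [401.4, -186.8, 78.7]
tool_rot: [0.999, -0.042, 0.0, 0.0]
force: [0.3, 0.6, -1.0]
width: 66.7
grasp_force: 45.1
clock: 11.08
eef_pos: [401.5, -186.8, 86.7]
tool_rot: [0.999, -0.042, 0.0, 0.0]
force: [0.3, 0.1, -1.3]
width: 66.7
grasp_force: 45.1
```

View pics/f.png

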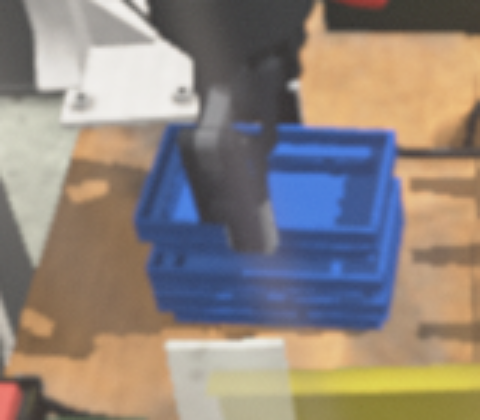

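The second tray rises alone and two remain nested.

```bash
python3 -m handwheel '[[0,0,-15,0,0,-0.02],[0,0,-45,0,0,-0.04],[0,0,-75,0,0,-0.06],[0,0,-105,0,0,-0.084],[0,0,-131,0,0,-0.084]]' >/dev/null
python3 -m handwheel '[[2,-20,0,0,0,0],[5,-50,0,0,0,0],[10,-82,0,0,0,0],[15,-115,0,0,0,0],[20,-148,0,0,0,0]]' >/dev/null
python3 -m handwheel '[[4,-33,0,0,0,0],[8,-66,0,0,0,0],[12,-99,0,0,0,0],[16,-132,0,0,0,0],[20,-165,0,0,0,0]]' >/dev/null
python3 -m handwheel '[[5,-33,0,0,0,0],[10,-63,0,0,0,0],[14,-85,0,0,0,0],[16,-100,0,0,0,0],[16,-104,0,0,0,0]]' >/dev/null
python3 -m handwheel '[[0,0,25,0,0,0],[0,0,50,0,0,0],[0,0,75,0,0,0],[0,0,90,0,0,0],[0,0,100,0,0,0]]' >/dev/null
python3 -m handwheel '[[0,0,6,0,0,0],[0,0,12,0,0,0],[0,0,17,0,0,0],[0,0,20,0,0,0],[0,0,20,0,0,0]]'
```

```text
clock: 13.63
eef_pos: [457.1, 230.3, 97.2]
tool_rot: [1.0, 0.0, 0.0, 0.0]
force: [-0.0, -0.3, -0.7]
width: 66.9
grasp_force: 45.2
```

```bash
python3 -m handwheel '[[0,0,3,0,0,0],[0,0,6,0,0,0],[0,0,8,0,0,0],[0,0,8.5,0,0,0],[0,0,8.5,0,0,0]]'
python3 -m handwheel '[[0,0,0.5,0,0,0],[0,0,1,0,0,0],[0,0,1,0,0,0]]'
```

```text
clock: 14.05
eef_pos: [457.0, 230.3, 88.8]
tool_rot: [1.0, 0.0, 0.0, 0.0]
force: [0.4, 0.4, -1.0]
width: 66.9
grasp_force: 45.2
clock: 14.3
eef_pos: [457.0, 230.4, 88.7]
tool_rot: [1.0, 0.0, 0.0, 0.0]
force: [-3.7, -2.5, 8.7]
width: 66.6
grasp_force: 46.4
```

```bash
python3 -m handwheel '[[0,0,-1,0,0,0],[0,0,-1,0,0,0],[0,0,-1,0,0,0],[0,0,-1,0,0,0]]' 77
python3 -m handwheel '[[0,0,-20,0,0,0],[0,0,-60,0,0,0],[0,0,-100,0,0,0],[0,0,-128,0,0,0],[0,20,-128,0,0,0]]' >/dev/null
python3 -m handwheel '[[-5,40,0,0,0,0],[-10,80,0,0,0,0],[-15,120,0,0,0,0],[-20,160,0,0,0,0],[-25,200,0,0,0,0]]' >/dev/null
python3 -m handwheel '[[-5,40,0,0,0,0],[-10,80,0,0,0,0],[-15,120,0,0,0,0],[-20,160,0,0,0,0.04],[-30,197,0,0,0,0.084]]' >/dev/null
python3 -m handwheel '[[0,0,40,0,0,0],[0,0,80,0,0,0],[0,0,115,0,0,0],[0,0,125,0,0,0],[0,0,125,0,0,0]]'
python3 - <<'E'
from h import *
go(402,-187,53.5,-4.8)
E
```

```text
clock: 14.63
eef_pos: [457.0, 230.3, 88.7]
tool_rot: [1.0, 0.0, 0.0, -0.0]
force: [-0.1, -0.6, -0.5]
width: 76.9
grasp_force: 0.0
clock: 16.3
eef_pos: [400.5, -185.9, 89.7]
tool_rot: [0.999, -0.041, -0.003, -0.001]
force: [-0.5, 0.4, 0.9]
width: 77.3
grasp_force: 0.0
shift [ 1.8  1.  36.2] turn [-0.0017  0.0057  0.001 ] t 16.3 pos [ 400.5 -185.9   89.7]
```

```bash
python3 -m handwheel '[[0,0.5,12,0,0,0],[0,0.5,24,0,0,0],[0,0.5,32,0,0,0],[0,0.5,36,0,0,0],[0,0.5,36,0,0,0]]'
python3 -m handwheel '[[0,0,0,0,0,0],[0,0,0,0,0,0],[0,0,0,0,0,0],[0,0,0,0,0,0],[0,0,0,0,0,0]]' 60 40
python3 -m handwheel '[[0,0,0,0,0,0],[0,0,-2,0,0,0],[0,0,-4,0,0,0],[0,0,-6,0,0,0],[0,0,-8,0,0,0]]'
python3 -m handwheel '[[0,0,-2,0,0,0],[0,0,-4,0,0,0],[0,0,-6,0,0,0],[0,0,-8,0,0,0],[0,0,-8,0,0,0]]'
python3 - <<'E'
from h import *
p,d=grab('side','g')
cv2.imwrite('pics/g.png',cv2.resize(p[260:400,140:300],None,fx=3,fy=3)[:,:,::-1])
E
```

```text
clock: 16.72
eef_pos: [402.7, -187.2, 56.3]
tool_rot: [0.999, -0.041, 0.0, 0.0]
force: [-0.2, -0.3, -0.4]
width: 76.9
grasp_force: 0.0
clock: 17.13
eef_pos: [402.8, -187.3, 56.9]
tool_rot: [0.999, -0.042, 0.001, 0.0]
force: [-1.9, 1.3, 5.9]
width: 66.7
grasp_force: 44.3
clock: 17.55
eef_pos: [402.4, -187.3, 64.2]
tool_rot: [0.999, -0.042, 0.0, 0.0]
force: [-0.2, 0.4, -1.0]
width: 67.0
grasp_force: 44.9
clock: 17.97
eef_pos: [402.5, -187.3, 72.2]
tool_rot: [0.999, -0.042, 0.0, 0.0]
force: [-0.2, -0.2, -1.1]
width: 66.6
grasp_force: 44.9
```

View pics/g.png

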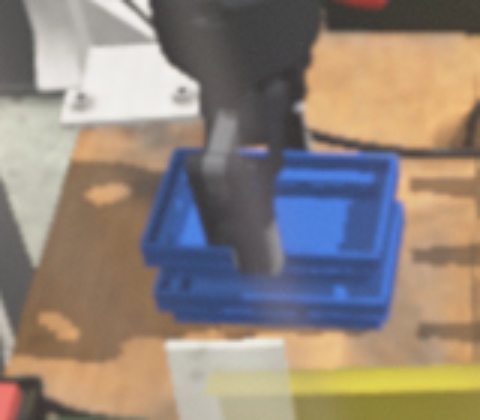

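The third tray rises alone and the last one stays on the bench.

```bash
python3 -m handwheel '[[0,0,-20,0,0,-0.02],[0,0,-55,0,0,-0.04],[0,0,-90,0,0,-0.06],[0,0,-125,0,0,-0.084],[0,0,-148,0,0,-0.084]]' >/dev/null
python3 -m handwheel '[[2,-20,0,0,0,0],[5,-50,0,0,0,0],[10,-82,0,0,0,0],[15,-115,0,0,0,0],[20,-148,0,0,0,0]]' >/dev/null
python3 -m handwheel '[[8,-33,0,0,0,0],[16,-66,0,0,0,0],[24,-99,0,0,0,0],[32,-130,0,0,0,0],[37,-148,0,0,0,0]]' >/dev/null
python3 -m handwheel '[[1,-10,0,0,0,0],[1,-16,0,0,0,0],[1,-16,10,0,0,0],[1,-16,30,0,0,0],[1,-16,50,0,0,0]]' >/dev/null
python3 -m handwheel '[[0,0,20,0,0,0],[0,0,40,0,0,0],[0,0,55,0,0,0],[0,0,65,0,0,0],[0,0,65,0,0,0]]'
```

```text
clock: 20.1
eef_pos: [458.3, 122.7, 102.5]
tool_rot: [1.0, -0.0, -0.002, 0.001]
force: [-0.3, 0.7, -1.1]
width: 66.8
grasp_force: 45.4
```

```bash
python3 -m handwheel '[[0,0,0,0,0,0],[0,0,3,0,0,0],[0,0,6,0,0,0],[0,0,8,0,0,0],[0,0,9,0,0,0]]'
python3 -m handwheel '[[0,0,1,0,0,0],[0,0,2,0,0,0],[0,0,2,0,0,0]]'
```

```text
clock: 20.52
eef_pos: [460.2, 124.8, 96.0]
tool_rot: [1.0, 0.0, 0.0, -0.0]
force: [-0.0, 0.6, -1.0]
width: 66.8
grasp_force: 45.4
clock: 20.77
eef_pos: [460.0, 124.9, 93.7]
tool_rot: [1.0, 0.0, -0.0, 0.0]
force: [0.1, 0.2, -0.3]
width: 67.0
grasp_force: 45.4
```

```bash
python3 -m handwheel '[[0,0,1,0,0,0],[0,0,2,0,0,0],[0,0,2,0,0,0]]'
python3 -m handwheel '[[0,0,0.5,0,0,0],[0,0,1,0,0,0],[0,0,1,0,0,0]]'
```

```text
clock: 21.02
eef_pos: [460.1, 124.9, 92.2]
tool_rot: [1.0, 0.0, 0.0, 0.0]
force: [-2.0, -0.5, 4.7]
width: 66.5
grasp_force: 46.0
clock: 21.27
eef_pos: [460.1, 125.0, 92.1]
tool_rot: [1.0, 0.0, 0.0, 0.0]
force: [-6.0, -1.6, 17.7]
width: 66.9
grasp_force: 47.5
```

```bash
cat > coup.py <<'E'
from h import *
import sys
p,d=grab('top',sys.argv[1]);C=cloud('top',d)
def rect(m,zp,dil=False):
    n,l,st,_=cv2.connectedComponentsWithStats(m.astype(np.uint8))
    out=[]
    for k in range(1,n):
        if st[k,4]<60: continue
        v,u=np.nonzero(l==k);Q=onplane('top',np.c_[u,v],zp)[:,:2];r=cv2.minAreaRect(Q.astype(np.float32))
        col=np.median(p[l==k],0);out.append((np.round(r[0],1).tolist(),np.round(r[1],1).tolist(),round(r[2],1),int((l==k).sum()),col.tolist()))
    return out
Z=cv2.medianBlur(C[...,2].astype(np.float32),3)
m=(Z>46)&(Z<64)&(C[...,0]>460)&(C[...,0]<620)&(C[...,1]<-70)&(C[...,1]>-300)
for o in rect(m,55):print('coupon',o)
hsv=cv2.cvtColor(p,cv2.COLOR_RGB2HSV);b=(hsv[...,0]>100)&(hsv[...,0]<130)&(hsv[...,1]>120)
for o in rect(b&(C[...,1]>60)&(C[...,0]<560)&(C[...,2]>40),83):print('tray',o)
E
python3 -m handwheel '[[0,0,-1,0,0,0],[0,0,-1,0,0,0],[0,0,-1,0,0,0],[0,0,-1,0,0,0]]' 77
python3 -m handwheel '[[0,0,-20,0,0,0],[0,0,-60,0,0,0],[0,0,-100,0,0,0],[0,0,-128,0,0,0],[0,0,-128,0,0,0]]' 32 >/dev/null
python3 -m handwheel '[[10,40,0,0,0,0],[20,80,0,0,0,0],[20,80,0,0,0,0]]' 
python3 coup.py h
```

```text
clock: 21.6
eef_pos: [460.0, 124.8, 91.7]
tool_rot: [1.0, 0.0, -0.0, -0.0]
force: [-0.3, -1.2, 0.6]
width: 77.0
grasp_force: 0.0
clock: 22.27
eef_pos: [481.2, 36.7, 219.3]
tool_rot: [1.0, -0.004, -0.0, 0.002]
force: [0.1, -0.8, -0.3]
width: 32.2
grasp_force: 0.0
coupon ([548.0, -229.0], [11.0, 58.6], 87.0, 204, [201.5, 128.0, 92.0])
coupon ([542.1, -177.8], [58.5, 11.3], 0.6, 202, [95.0, 93.0, 95.0])
coupon ([538.1, -127.8], [58.4, 10.8], 0.7, 193, [202.0, 192.0, 191.0])
tray ([459.4, 126.8], [118.2, 66.0], 1.2, 1762, [61.0, 100.5, 171.0])
tray ([457.1, 229.4], [66.5, 117.2], 89.6, 2577, [55.0, 98.0, 170.0])
tray ([454.0, 334.0], [117.0, 68.8], 0.1, 2626, [52.0, 96.0, 169.0])
```

View pics/h_top.png

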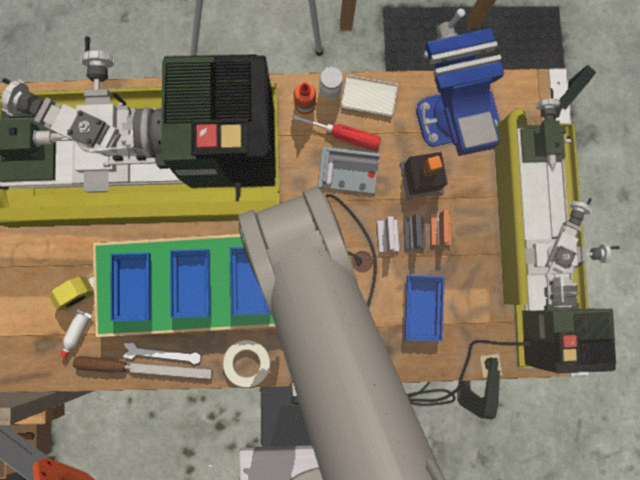

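Three trays on the board at (131,287), (190,284) and (252,280, partly behind the arm); one tray left on the bench at (424,308). The coupons have not moved.

```bash
python3 -m handwheel '[[12,40,0,0,0,0],[24,80,0,0,0,0],[36,120,0,0,0,0],[48,160,0,0,0,0],[58,173,20,0,0,0]]' 
python3 -m handwheel '[[0,0,40,0,0,0],[0,0,80,0,0,0],[0,0,100,0,0,0],[0,0,100,0,0,0],[0,0,100,0,0,0]]'
python3 - <<'E'
from h import *
go(538,-128.3,44,0.7)
E
```

```text
clock: 22.73
eef_pos: [540.5, -134.7, 202.2]
tool_rot: [1.0, -0.003, 0.003, 0.002]
force: [0.8, -0.7, -0.3]
width: 32.1
grasp_force: 0.0
clock: 23.15
eef_pos: [537.6, -126.9, 98.9]
tool_rot: [1.0, 0.001, -0.001, -0.001]
force: [0.1, 0.3, 0.5]
width: 32.0
grasp_force: 0.0
shift [ 0.5  1.4 54.9] turn [-0.0012  0.0027 -0.0103] t 23.15 pos [ 537.6 -126.9   98.9]
```

```bash
python3 -m handwheel '[[0,1,15,0,0,-0.01],[0,1,30,0,0,-0.01],[0,1,45,0,0,-0.01],[0,1,53,0,0,-0.01],[0,1,55,0,0,-0.01]]'
python3 -m handwheel '[[0,0,0,0,0,0],[0,0,0,0,0,0],[0,0,0,0,0,0],[0,0,0,0,0,0],[0,0,0,0,0,0]]' 4 50
python3 -m handwheel '[[0,0,0,0,0,0],[0,0,-10,0,0,0],[0,0,-35,0,0,0],[0,0,-70,0,0,0],[0,0,-105,0,0,0]]'
python3 -m handwheel '[[0,0,-35,0,0,0],[0,0,-70,0,0,0],[0,0,-70,0,0,0]]'
python3 - <<'E'
from h import *
go(460,125,170,0.7)
E
```

```text
clock: 23.57
eef_pos: [538.7, -128.7, 45.2]
tool_rot: [1.0, 0.006, 0.0, 0.0]
force: [0.1, -0.1, 0.2]
width: 32.4
grasp_force: 0.0
clock: 23.98
eef_pos: [539.2, -129.1, 46.1]
tool_rot: [1.0, 0.005, 0.001, 0.0]
force: [-1.4, 0.5, 6.6]
width: 9.4
grasp_force: 51.6
clock: 24.4
eef_pos: [537.1, -128.9, 150.8]
tool_rot: [1.0, 0.006, -0.001, -0.0]
force: [-0.2, -0.6, -2.2]
width: 9.0
grasp_force: 50.5
clock: 24.65
eef_pos: [541.8, -129.5, 227.6]
tool_rot: [1.0, 0.005, 0.006, 0.001]
force: [1.6, -0.2, -1.3]
width: 9.2
grasp_force: 50.7
shift [ -79.8 -255.5   56.1] turn [ 0.0025 -0.0117 -0.0017] t 24.65 pos [ 541.8 -129.5  227.6]
```

```bash
python3 -m handwheel '[[-5,-18,0,0,0,0],[-14,-50,0,0,0,0],[-24,-85,0,0,0,0],[-34,-120,0,0,0,0],[-44,-155,0,0,0,0]]' >/dev/null
python3 -m handwheel '[[-10,-35,0,0,0,0],[-22,-65,0,0,0,0],[-30,-85,0,0,0,0],[-34.5,-97,0,0,0,0],[-34.5,-99,0,0,0,0]]' >/dev/null
python3 -m handwheel '[[0,0,20,0,0,0],[0,0,45,0,0,0],[0,0,70,0,0,0],[0,0,82,0,0,0],[0,0,85,0,0,0]]' >/dev/null
python3 -m handwheel '[[0,0,5,0,0,0],[0,0,10,0,0,0],[0,0,15,0,0,0],[0,0,17,0,0,0],[0,0,17,0,0,0]]'
python3 - <<'E'
from h import *
go(460,125,102,0.7)
E
```

```text
clock: 26.32
eef_pos: [457.0, 123.9, 117.8]
tool_rot: [1.0, 0.005, 0.0, 0.0]
force: [-0.4, 0.7, -1.0]
width: 9.4
grasp_force: 50.6
shift [ 3.  -1.  15.8] turn [ 0.0001 -0.0001 -0.0015] t 26.32 pos [457.  123.9 117.8]
```

```bash
python3 -m handwheel '[[2,-1,4,0,0,0],[3,-1,8,0,0,0],[3,-1,11,0,0,0],[3,-1,13,0,0,0],[3,-1,13,0,0,0]]'
python3 -m handwheel '[[0,0,1,0,0,0],[0,0,2,0,0,0],[0,0,3,0,0,0],[0,0,3.5,0,0,0],[0,0,3.5,0,0,0]]'
```

```text
clock: 26.73
eef_pos: [459.6, 125.0, 104.3]
tool_rot: [1.0, 0.005, -0.0, 0.0]
force: [0.1, 0.3, -0.5]
width: 9.4
grasp_force: 50.6
clock: 27.15
eef_pos: [460.0, 125.1, 102.2]
tool_rot: [1.0, 0.005, 0.0, 0.0]
force: [-4.2, -1.7, 10.4]
width: 9.5
grasp_force: 52.5
```

```bash
python3 -m handwheel '[[0,0,-1,0,0,0],[0,0,-1,0,0,0],[0,0,-1,0,0,0],[0,0,-1,0,0,0]]' 25
python3 -m handwheel '[[0,0,-20,0,0,0],[0,0,-50,0,0,0],[0,0,-90,0,0,0],[0,0,-118,0,0,0],[0,0,-118,0,0,0]]' >/dev/null
python3 -m handwheel '[[10,40,0,0,0,0],[20,80,0,0,0,0],[20,80,0,0,0,0],[20,80,0,0,0,0]]' 32 
python3 coup.py i|grep coupon
```

```text
clock: 27.48
eef_pos: [460.0, 125.1, 102.3]
tool_rot: [1.0, 0.005, 0.0, -0.0]
force: [0.5, 0.3, -0.7]
width: 24.8
grasp_force: 0.0
clock: 28.23
eef_pos: [481.0, 42.6, 219.8]
tool_rot: [1.0, 0.003, -0.0, 0.0]
force: [0.4, 0.3, 0.1]
width: 32.0
grasp_force: 0.0
coupon ([548.0, -229.0], [11.0, 58.6], 87.0, 205, [201.0, 128.0, 92.0])
coupon ([542.2, -177.7], [58.6, 11.5], 0.6, 204, [95.0, 92.0, 94.0])
```

```bash
python3 -m handwheel '[[11,40,0,0,0,0],[22,80,0,0,0,0],[33,120,0,0,0,0],[44,160,0,0,0,0],[55,198,0,0,0,0]]' >/dev/null
python3 -m handwheel '[[5,18,40,0,0,0],[7,25,80,0,0,0],[7,25,110,0,0,0],[7,25,120,0,0,0],[7,25,120,0,0,0]]'
python3 - <<'E'
from h import *
go(542,-178.5,45,0.7)
E
```

```text
clock: 29.12
eef_pos: [543.5, -174.7, 97.5]
tool_rot: [1.0, 0.007, -0.003, -0.001]
force: [0.4, 0.7, 0.4]
width: 32.3
grasp_force: 0.0
shift [-1.2  3.9 52.5] turn [-0.0027  0.0057  0.0009] t 29.12 pos [ 543.5 -174.7   97.5]
```

```bash
python3 -m handwheel '[[0,0,15,0,0,0],[0,0,25,0,0,0],[0,0,25,0,0,0]]'
python3 - <<'E'
from h import *
go(542,-178.5,45,0.7)
E
```

```text
clock: 29.37
eef_pos: [545.3, -175.8, 75.2]
tool_rot: [1.0, 0.006, -0.0, -0.0]
force: [0.3, 0.2, -0.2]
width: 31.8
grasp_force: 0.0
shift [-3.3  2.7 30.2] turn [-0.0006  0.0004  0.0002] t 29.37 pos [ 545.3 -175.8   75.2]
```

```bash
python3 -m handwheel '[[-3,2.5,4,0,0,0],[-3,2.5,15,0,0,0],[-3,2.5,25,0,0,0],[-3,2.5,30,0,0,0],[-3,2.5,30,0,0,0]]'
python3 -m handwheel '[[0,0,0,0,0,0],[0,0,0,0,0,0],[0,0,0,0,0,0],[0,0,0,0,0,0],[0,0,0,0,0,0]]' 4 50
python3 -m handwheel '[[0,0,0,0,0,0],[0,0,-10,0,0,0],[0,0,-35,0,0,0],[0,0,-70,0,0,0],[0,0,-105,0,0,0]]'
python3 -m handwheel '[[0,0,-35,0,0,0],[0,0,-70,0,0,0],[0,0,-70,0,0,0],[0,0,-70,0,0,0]]'
```

```text
clock: 29.78
eef_pos: [541.3, -179.3, 43.9]
tool_rot: [1.0, 0.005, -0.001, -0.0]
force: [-0.7, -0.2, 0.8]
width: 32.0
grasp_force: 0.0
clock: 30.2
eef_pos: [542.3, -179.6, 45.5]
tool_rot: [1.0, 0.005, 0.0, 0.0]
force: [-1.3, 0.6, -0.7]
width: 9.7
grasp_force: 49.0
clock: 30.62
eef_pos: [541.4, -179.2, 151.4]
tool_rot: [1.0, 0.006, -0.001, -0.0]
force: [0.3, 0.4, -1.3]
width: 9.2
grasp_force: 48.9
clock: 30.95
eef_pos: [543.5, -179.8, 223.3]
tool_rot: [1.0, 0.005, 0.003, 0.001]
force: [0.8, 0.3, -2.7]
width: 9.5
grasp_force: 49.1
```

```bash
python3 -m handwheel '[[-4,-18,0,0,0,0],[-10,-50,0,0,0,0],[-17,-85,0,0,0,0],[-24,-120,0,0,0,0],[-31,-155,0,0,0,0]]' >/dev/null
python3 -m handwheel '[[-7,-35,0,0,0,0],[-14,-70,0,0,0,0],[-21,-105,0,0,0,0],[-28,-140,0,0,0,0],[-35,-170,0,0,0,0]]' >/dev/null
python3 -m handwheel '[[-6,-30,0,0,0,0],[-12,-55,0,0,0,0],[-17,-75,0,0,0,0],[-19,-84,0,0,0,0],[-19,-84,0,0,0,0]]' >/dev/null
python3 -m handwheel '[[0,0,20,0,0,0],[0,0,45,0,0,0],[0,0,70,0,0,0],[0,0,82,0,0,0],[0,0,85,0,0,0]]' >/dev/null
python3 -m handwheel '[[0,0,5,0,0,0],[0,0,10,0,0,0],[0,0,15,0,0,0],[0,0,17,0,0,0],[0,0,17,0,0,0]]'
python3 - <<'E'
from h import *
go(457,230.3,102,0.7)
E
```

```text
clock: 33.03
eef_pos: [452.9, 228.5, 118.3]
tool_rot: [1.0, 0.005, 0.0, 0.0]
force: [-0.5, -1.0, -1.4]
width: 9.4
grasp_force: 49.1
shift [ 4.1 -1.8 16.3] turn [ 0.     -0.0002 -0.0014] t 33.03 pos [452.9 228.5 118.3]
```

```bash
python3 -m handwheel '[[2,-1,4,0,0,0],[4,-2,8,0,0,0],[4,-2,11,0,0,0],[4,-2,13,0,0,0],[4,-2,13,0,0,0]]'
python3 -m handwheel '[[0,0,1,0,0,0],[0,0,2,0,0,0],[0,0,3,0,0,0],[0,0,4,0,0,0],[0,0,4,0,0,0]]'
```

```text
clock: 33.45
eef_pos: [456.5, 230.4, 104.7]
tool_rot: [1.0, 0.005, -0.0, 0.0]
force: [0.1, 0.2, -1.7]
width: 9.6
grasp_force: 49.1
clock: 33.87
eef_pos: [456.9, 230.6, 101.6]
tool_rot: [1.0, 0.005, 0.0, 0.0]
force: [-1.3, -0.6, 3.2]
width: 9.4
grasp_force: 49.6
```

```bash
python3 -m handwheel '[[0,0,0,0,0,0],[0,0,0,0,0,0],[0,0,-1,0,0,0],[0,0,-1,0,0,0]]' 25
python3 -m handwheel '[[0,0,-20,0,0,0],[0,0,-50,0,0,0],[0,0,-90,0,0,0],[0,0,-118,0,0,0],[0,0,-118,0,0,0]]' >/dev/null
python3 -m handwheel '[[8,40,0,0,0,0],[16,80,0,0,0,0],[24,120,0,0,0,0],[32,160,0,0,0,0],[38,185,0,0,0,0]]' 32  >/dev/null
python3 -m handwheel '[[8,10,0,0,0,0],[8,10,0,0,0,0],[8,10,0,0,0,0]]'
python3 coup.py j|grep coupon
```

```text
clock: 34.2
eef_pos: [457.0, 230.7, 102.5]
tool_rot: [1.0, 0.005, 0.0, -0.0]
force: [-0.9, 0.0, -0.7]
width: 25.2
grasp_force: 0.0
clock: 35.28
eef_pos: [505.0, 36.9, 220.1]
tool_rot: [1.0, 0.005, -0.0, -0.0]
force: [-0.8, -0.1, 0.4]
width: 32.3
grasp_force: 0.0
coupon ([548.0, -229.0], [11.0, 58.6], 87.0, 208, [200.0, 128.0, 91.5])
```

```bash
python3 -m handwheel '[[6,40,0,0,0,0.01],[12,80,0,0,0,0.02],[18,120,0,0,0,0.03],[24,160,0,0,0,0.045],[30,198,0,0,0,0.045]]' >/dev/null
python3 -m handwheel '[[6,30,0,0,0,0],[12,55,20,0,0,0],[13,68,60,0,0,0],[13,68,100,0,0,0],[13,68,120,0,0,0]]' >/dev/null
python3 -m handwheel '[[0,0,10,0,0,0],[0,0,20,0,0,0],[0,0,20,0,0,0],[0,0,20,0,0,0]]'
python3 - <<'E'
from h import *
go(548,-229.8,45,-2)
E
```

```text
clock: 36.5
eef_pos: [548.8, -229.1, 81.2]
tool_rot: [1.0, -0.016, 0.001, -0.0]
force: [0.5, -0.4, 0.8]
width: 32.0
grasp_force: 0.0
shift [-0.8  0.8 36.2] turn [-0.0001 -0.0014  0.0022] t 36.5 pos [ 548.8 -229.1   81.2]
```

```bash
python3 -m handwheel '[[-1,0.5,10,0,0,0],[-1,0.5,20,0,0,0],[-1,0.5,30,0,0,0],[-1,0.5,36,0,0,0],[-1,0.5,36,0,0,0]]'
python3 -m handwheel '[[0,0,0,0,0,0],[0,0,0,0,0,0],[0,0,0,0,0,0],[0,0,0,0,0,0],[0,0,0,0,0,0]]' 4 50
python3 -m handwheel '[[0,0,0,0,0,0],[0,0,-10,0,0,0.015],[0,0,-35,0,0,-0.02],[0,0,-70,0,0,-0.04],[0,0,-105,0,0,-0.04]]'
python3 -m handwheel '[[0,0,-35,0,0,0],[0,0,-70,0,0,0],[0,0,-70,0,0,0],[0,0,-70,0,0,0]]'
```

```text
clock: 36.92
eef_pos: [545.6, -230.1, 42.6]
tool_rot: [1.0, -0.017, -0.001, -0.0]
force: [-0.3, -0.6, 0.3]
width: 31.8
grasp_force: 0.0
clock: 37.33
eef_pos: [546.8, -230.6, 44.5]
tool_rot: [1.0, -0.017, 0.0, 0.0]
force: [-0.6, 0.1, -1.6]
width: 9.6
grasp_force: 50.2
clock: 37.75
eef_pos: [545.9, -230.2, 150.4]
tool_rot: [1.0, 0.003, -0.001, -0.0]
force: [1.5, -0.4, -1.0]
width: 9.8
grasp_force: 50.2
clock: 38.08
eef_pos: [548.1, -230.9, 222.6]
tool_rot: [1.0, 0.003, 0.003, 0.001]
force: [-0.6, -0.4, -1.4]
width: 9.3
grasp_force: 50.4
```

```bash
python3 -m handwheel '[[-3,-18,0,0,0,0],[-8,-50,0,0,0,0],[-14,-85,0,0,0,0],[-20,-120,0,0,0,0],[-26,-155,0,0,0,0]]' >/dev/null
python3 -m handwheel '[[-6,-35,0,0,0,0],[-12,-70,0,0,0,0],[-18,-105,0,0,0,0],[-24,-140,0,0,0,0],[-30,-175,0,0,0,0]]' >/dev/null
python3 -m handwheel '[[-6,-35,0,0,0,0],[-12,-70,0,0,0,0],[-18,-105,0,0,0,0],[-23,-133,0,0,0,0],[-26,-155,0,0,0,0]]' >/dev/null
python3 -m handwheel '[[-4,-20,0,0,0,0],[-8,-40,0,0,0,0],[-10,-58,0,0,0,0],[-10,-68,0,0,0,0],[-10,-75,0,0,0,0]]' >/dev/null
python3 -m handwheel '[[0,-4,20,0,0,0],[0,-4,45,0,0,0],[0,-4,70,0,0,0],[0,-4,82,0,0,0],[0,-4,85,0,0,0]]' >/dev/null
python3 -m handwheel '[[0,0,5,0,0,0],[0,0,10,0,0,0],[0,0,15,0,0,0],[0,0,17,0,0,0],[0,0,17,0,0,0]]'
python3 - <<'E'
from h import *
go(454,335,101,0)
E
```

```text
clock: 40.58
eef_pos: [451.5, 332.9, 117.3]
tool_rot: [1.0, 0.003, 0.0, 0.0]
force: [-0.2, -0.5, -2.0]
width: 9.5
grasp_force: 50.2
shift [ 2.5 -2.1 16.3] turn [ 0.0001 -0.0002  0.0057] t 40.58 pos [451.5 332.9 117.3]
```

```bash
python3 -m handwheel '[[2,-1,4,0,0,0],[3,-2,8,0,0,0],[3,-2,11,0,0,0],[3,-2,13,0,0,0],[3,-2,13,0,0,0]]'
python3 -m handwheel '[[0,0,1,0,0,0],[0,0,2,0,0,0],[0,0,3,0,0,0],[0,0,4.5,0,0,0],[0,0,4.5,0,0,0]]'
```

```text
clock: 41.0
eef_pos: [454.2, 334.8, 103.7]
tool_rot: [1.0, 0.003, -0.0, 0.0]
force: [0.5, -0.3, -1.3]
width: 9.4
grasp_force: 50.2
clock: 41.42
eef_pos: [454.5, 335.1, 100.6]
tool_rot: [1.0, 0.003, 0.0, 0.0]
force: [-1.5, -2.7, 6.4]
width: 9.7
grasp_force: 51.2
```

```bash
python3 -m handwheel '[[0,0,0,0,0,0],[0,0,0,0,0,0],[0,0,-1,0,0,0],[0,0,-1,0,0,0]]' 25
python3 -m handwheel '[[0,0,-20,0,0,0],[0,0,-50,0,0,0],[0,0,-90,0,0,0],[0,0,-125,0,0,0],[0,20,-125,0,0,0]]' >/dev/null
python3 -m handwheel '[[8,40,0,0,0,0],[16,80,0,0,0,0],[24,120,0,0,0,0],[32,160,0,0,0,0],[40,198,0,0,0,0]]' 50  >/dev/null
python3 -m handwheel '[[8,38,0,0,0,0],[20,74,0,0,0,0],[34,110,0,0,0,0],[48,145,0,0,0,0],[60,150,0,0,0,0]]'
python3 - <<'E'
from h import *
p,d=grab('top','k');C=cloud('top',d)
hsv=cv2.cvtColor(p,cv2.COLOR_RGB2HSV);H,S,V=[hsv[...,i].astype(int) for i in range(3)]
b=(H<20)&(S>150)&(C[...,2]>120)&(C[...,0]>600)&(C[...,0]<690)&(C[...,1]<-150)
v,u=np.nonzero(b);Q=onplane('top',np.c_[u,v],130)[:,:2];print(len(Q),cv2.minAreaRect(Q.astype(np.float32)),np.percentile(C[b][:,2],[10,50,90]))
E
```

```text
clock: 41.75
eef_pos: [454.6, 335.1, 100.9]
tool_rot: [1.0, 0.003, 0.0, -0.0]
force: [0.9, -0.2, 0.7]
width: 25.1
grasp_force: 0.0
clock: 43.0
eef_pos: [557.0, -40.9, 225.5]
tool_rot: [1.0, -0.002, -0.0, 0.002]
force: [-0.3, -0.8, 0.3]
width: 50.3
grasp_force: 0.0
155 ((648.5389404296875, -197.916015625), (21.301057815551758, 22.766551971435547), 17.0686092376709) [126.04200587 128.58189653 131.07981391]
```

View pics/k_top.png

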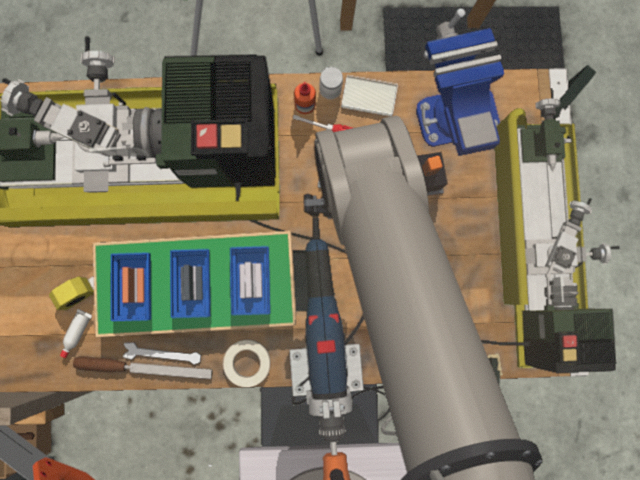

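Bronze (133,286), steel (191,283) and aluminium (250,280) each stand in their own tray. The probe handle is at (434,162).

```bash
python3 -m handwheel '[[15,30,0,0,0,0],[30,60,0,0,0,0],[45,90,0,0,0,0],[60,120,0,0,0,0],[75,140,0,0,0,0]]' >/dev/null
python3 -m handwheel '[[12,12,10,0,0,-0.1],[12,12,20,0,0,-0.19],[12,12,40,0,0,-0.19],[12,12,60,0,0,-0.19],[12,12,60,0,0,-0.19]]'
python3 - <<'E'
from h import *
go(648,-197.5,114,11)
E
```

```text
clock: 43.88
eef_pos: [641.9, -182.5, 161.5]
tool_rot: [0.995, 0.098, -0.003, -0.001]
force: [-0.7, 0.4, -1.0]
width: 49.9
grasp_force: 0.0
shift [ 3.3 16.1 47.4] turn [-0.0036  0.0063  0.0049] t 43.88 pos [ 641.9 -182.5  161.5]
```

```bash
python3 -m handwheel '[[3,15,0,0,0,0],[3,15,0,0,0,0],[3,15,0,0,0,0]]'
python3 - <<'E'
from h import *
go(648,-197.5,114,11)
E
```

```text
clock: 44.13
eef_pos: [650.7, -198.3, 166.7]
tool_rot: [0.995, 0.097, 0.0, 0.0]
force: [-0.3, -0.5, 0.6]
width: 50.3
grasp_force: 0.0
shift [-2.5 -1.3 52.7] turn [ 0.0005 -0.0009  0.0027] t 44.13 pos [ 650.7 -198.3  166.7]
```

```bash
python3 -m handwheel '[[-2,-1,12,0,0,0],[-2,-1,25,0,0,0],[-2,-1,40,0,0,0],[-2,-1,50,0,0,0],[-2,-1,52,0,0,0]]'
python3 -m handwheel '[[0,0,0,0,0,0],[0,0,0,0,0,0],[0,0,0,0,0,0]]'
python3 -m handwheel '[[0,0,0,0,0,0],[0,0,0,0,0,0],[0,0,0,0,0,0],[0,0,0,0,0,0],[0,0,0,0,0,0]]' 16 40
```

```text
clock: 44.55
eef_pos: [646.2, -196.5, 110.7]
tool_rot: [0.995, 0.098, -0.002, -0.001]
force: [-0.8, 0.5, 0.4]
width: 49.9
grasp_force: 0.0
clock: 44.8
eef_pos: [648.7, -197.4, 114.5]
tool_rot: [0.995, 0.098, 0.001, 0.0]
force: [0.1, -0.7, -0.2]
width: 50.1
grasp_force: 0.0
clock: 45.22
eef_pos: [648.5, -197.6, 114.5]
tool_rot: [0.995, 0.098, 0.0, 0.0]
force: [-0.9, 0.1, 5.3]
width: 21.4
grasp_force: 40.9
```

```bash
python3 -m handwheel '[[0,0,-8,0,0,0],[0,0,-22,0,0,0],[0,0,-40,0,0,0],[0,0,-60,0,0,0],[0,0,-76,0,0,0]]'
python3 -m handwheel '[[0,0,-4,0,0,0.06],[0,0,-4,0,0,0.13],[0,0,-4,0,0,0.195],[0,0,-4,0,0,0.195],[0,0,-4,0,0,0.195]]'
python3 -m handwheel '[[5,-15,0,0,0,0],[12,-37,0,0,0,0],[19,-60,0,0,0,0],[24,-80,0,0,0,0],[27,-92,0,0,0,0]]'
python3 -m handwheel '[[0,0,12,0,0,0],[0,0,24,0,0,0],[0,0,35,0,0,0],[0,0,40,0,0,0],[0,0,40,0,0,0]]'
python3 - <<'E'
from h import *
go(676.1,-104.6,118,0)
p,d=grab('side','l');C=cloud('side',d)
cv2.imwrite('pics/l.png',cv2.resize(p[180:330,330:490],None,fx=4,fy=4,interpolation=cv2.INTER_CUBIC)[:,:,::-1])
p,d=grab('top','l')
E
```

```text
clock: 45.63
eef_pos: [648.5, -197.4, 192.3]
tool_rot: [0.995, 0.098, 0.001, 0.0]
force: [-0.1, -0.5, -0.8]
width: 22.1
grasp_force: 40.4
clock: 46.05
eef_pos: [648.2, -197.4, 194.6]
tool_rot: [1.0, 0.001, 0.0, 0.0]
force: [0.2, 0.4, 0.1]
width: 21.4
grasp_force: 40.3
clock: 46.47
eef_pos: [675.9, -100.3, 194.0]
tool_rot: [1.0, 0.003, 0.0, -0.001]
force: [0.2, 1.3, -0.6]
width: 21.5
grasp_force: 40.3
clock: 46.88
eef_pos: [673.3, -107.4, 151.0]
tool_rot: [1.0, -0.001, -0.002, 0.0]
force: [-0.4, 0.2, -0.5]
width: 21.7
grasp_force: 40.3
shift [ 3.  -2.8 33. ] turn [ 0.0005  0.0045 -0.0014] t 46.88 pos [ 673.3 -107.4  151. ]
```

View pics/l.png

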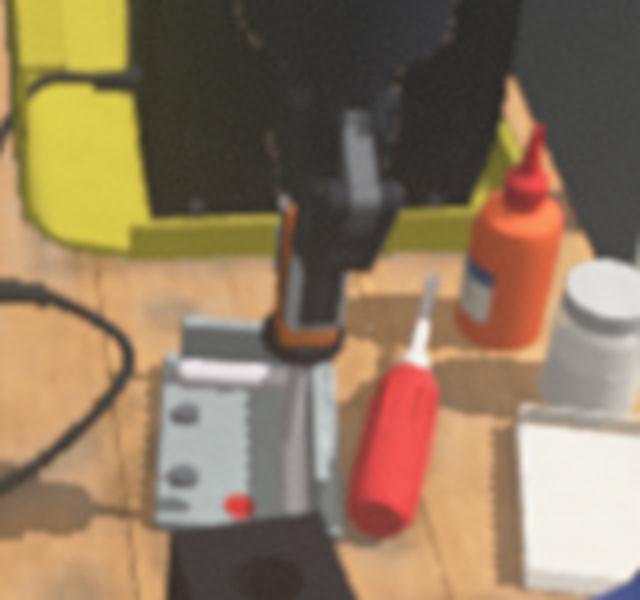

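```bash
python3 - <<'E'
from h import *
o=np.array([666.8,-58.9]);a=np.radians(-7.94);R2=np.array([[np.cos(a),-np.sin(a)],[np.sin(a),np.cos(a)]])
for nm,uv,z in [('corner-40,-55',(155,525),8),('dot',(238,505),8),('bead end 19,-55',(296,512),15),('xleg bead L end',(180,370),15),('bead ycorner',(268,374),15),('collar',(302,345),110)]:
    P=onplane('side',np.array(uv)/4+[330,180]-.4,z)[0];print(nm,P.round(1),'brk',((P[:2]-o)@R2).round(1))
E
python3 -m handwheel '[[0,0,0,0,0,0],[0,0,0,0,0,0]]'
```

```text
corner-40,-55 [ 621.5 -112.7    8. ] brk [-37.5 -59.5]
dot [ 658.4 -102.4    8. ] brk [ -2.3 -44.3]
bead end 19,-55 [ 680.9 -114.4   15. ] brk [ 21.7 -53. ]
xleg bead L end [641.9 -22.5  15. ] brk [-29.7  32.6]
bead ycorner [682.  -26.9  15. ] brk [10.6 33.8]
collar [ 674.  -115.6  110. ] brk [ 14.9 -55.1]
clock: 47.15
eef_pos: [675.5, -105.8, 154.5]
tool_rot: [1.0, 0.0, 0.001, 0.0]
force: [-0.7, 0.5, -1.0]
width: 21.4
grasp_force: 40.3
```

```bash
python3 -m handwheel '[[1,-1,8,0,0,0],[1,-1,16,0,0,0],[1,-1,23,0,0,0],[1,-1,28,0,0,0],[1,-1,31,0,0,0]]'
python3 -m handwheel '[[0,0,1,0,0,0],[0,0,2,0,0,0],[0,0,2.5,0,0,0],[0,0,2.5,0,0,0]]'
python3 - <<'E'
from h import *
go(676.8,-104.7,118.5,0)
E
```

```text
clock: 47.57
eef_pos: [675.4, -104.4, 121.3]
tool_rot: [1.0, 0.0, -0.001, -0.0]
force: [-0.4, -0.3, -1.5]
width: 21.6
grasp_force: 40.3
clock: 47.9
eef_pos: [676.3, -104.5, 120.5]
tool_rot: [1.0, 0.0, 0.0, 0.0]
force: [-1.6, -0.6, -0.2]
width: 21.3
grasp_force: 40.3
shift [0.5 0.2 2. ] turn [ 0.0001 -0.0004  0.0008] t 47.9 pos [ 676.3 -104.5  120.5]
```

```bash
python3 -m handwheel '[[0.3,0,1,0,0,0],[0.5,0,2,0,0,0],[0.5,0,2,0,0,0],[0.5,0,2,0,0,0],[0.5,0,2,0,0,0]]'
python3 -m handwheel '[[0.3,-2,0,0,0,0],[0.6,-4,0,0,0,0],[0.8,-6,0,0,0,0],[1.1,-8,0,0,0,0],[1.4,-10,0,0,0,0]]'
python3 -m handwheel '[[0.3,-2,0,0,0,0],[0.6,-4,0,0,0,0],[0.8,-6,0,0,0,0],[1.1,-8,0,0,0,0],[1.4,-10,0,0,0,0]]'
python3 - <<'E'
from h import *
go(676.8+2.8,-104.7+20,118.5,0)
E
```

```text
clock: 48.32
eef_pos: [676.6, -104.4, 118.4]
tool_rot: [1.0, 0.0, 0.0, 0.0]
force: [-0.0, -0.5, -1.0]
width: 21.2
grasp_force: 40.3
clock: 48.73
eef_pos: [678.0, -94.0, 118.3]
tool_rot: [1.0, 0.001, 0.0, -0.0]
force: [-1.1, 0.2, -1.2]
width: 21.8
grasp_force: 40.3
clock: 49.15
eef_pos: [679.4, -84.2, 118.3]
tool_rot: [1.0, 0.0, -0.0, -0.0]
force: [0.5, -0.4, -1.3]
width: 21.5
grasp_force: 40.3
shift [ 0.2  0.5 -0.2] turn [-0.      0.      0.0008] t 49.15 pos [679.4 -84.2 118.3]
```

```bash
python3 -m handwheel '[[0.3,-2,0,0,0,0],[0.6,-4,0,0,0,0],[0.8,-6,0,0,0,0],[1.1,-8,0,0,0,0],[1.4,-10,0,0,0,0]]' | grep -A1 pos
python3 -m handwheel '[[0.3,-2,0,0,0,0],[0.6,-4,0,0,0,0],[0.8,-6,0,0,0,0],[1.1,-8,0,0,0,0],[1.4,-10,0,0,0,0]]' | grep force
python3 -m handwheel '[[0.3,-2,0,0,0,0],[0.6,-4,0,0,0,0],[0.8,-6,0,0,0,0],[1.1,-8,0,0,0,0],[1.4,-10,0,0,0,0]]' | grep force
python3 -m handwheel '[[0.3,-2,0,0,0,0],[0.6,-4,0,0,0,0],[0.8,-6,0,0,0,0],[1.1,-8,0,0,0,0],[1.4,-10,0,0,0,0]]' | grep force
python3 -m handwheel '[[0.3,-2,0,0,0,0],[0.6,-4,0,0,0,0],[0.8,-6,0,0,0,0],[1.1,-8,0,0,0,0],[1.4,-10,0,0,0,0]]' | grep force
python3 -m handwheel '[[0.2,-1.5,0,0,0,0],[0.4,-3,0,0,0,0],[0.4,-3,0,0,0,0],[0.4,-3,0,0,0,0],[0.4,-3,0,0,0,0]]'
```

```text
eef_pos: [680.8, -74.2, 118.3]
tool_rot: [1.0, 0.0, 0.0, -0.0]
force: [0.3, -1.0, -0.9]
grasp_force: 40.3
force: [-1.0, -0.3, -0.9]
grasp_force: 40.3
force: [1.2, 0.3, -1.4]
grasp_force: 40.3
force: [-0.5, -0.9, -0.6]
grasp_force: 40.3
clock: 51.65
eef_pos: [686.7, -31.6, 118.3]
tool_rot: [1.0, 0.0, -0.0, 0.0]
force: [0.4, -0.5, -1.1]
width: 21.5
grasp_force: 40.3
```

```bash
python3 -m handwheel '[[-2,-0.3,0,0,0,0],[-4,-0.6,0,0,0,0],[-6,-0.8,0,0,0,0],[-8,-1.1,0,0,0,0],[-10,-1.4,0,0,0,0]]' | grep force
python3 -m handwheel '[[-2,-0.3,0,0,0,0],[-4,-0.6,0,0,0,0],[-6,-0.8,0,0,0,0],[-8,-1.1,0,0,0,0],[-10,-1.4,0,0,0,0]]' | grep force
python3 -m handwheel '[[-2,-0.3,0,0,0,0],[-4,-0.6,0,0,0,0],[-6,-0.8,0,0,0,0],[-8,-1.1,0,0,0,0],[-10,-1.4,0,0,0,0]]' | grep force
python3 -m handwheel '[[-2,-0.3,0,0,0,0],[-4,-0.6,0,0,0,0],[-6,-0.8,0,0,0,0],[-6.5,-0.9,0,0,0,0],[-6.5,-0.9,0,0,0,0]]'
python3 -m handwheel '[[0,0,0,0,0,0],[0,0,0,0,0,0]]'
```

```text
force: [-0.6, 0.1, -1.0]
grasp_force: 40.3
force: [-0.4, -0.6, -0.5]
grasp_force: 40.3
force: [-0.9, 0.4, -0.1]
grasp_force: 40.3
clock: 53.32
eef_pos: [650.1, -26.3, 118.3]
tool_rot: [1.0, 0.0, -0.0, 0.0]
force: [-0.3, -0.6, -1.1]
width: 21.8
grasp_force: 40.3
clock: 53.48
eef_pos: [650.3, -26.4, 118.3]
tool_rot: [1.0, 0.0, 0.0, 0.0]
force: [-0.3, -0.7, -1.7]
width: 21.7
grasp_force: 40.3
```

Run:
```python
from h import *
p,d=grab('side','m')
cv2.imwrite('pics/m.png',cv2.resize(p[240:320,350:430],None,fx=7,fy=7,interpolation=cv2.INTER_CUBIC)[:,:,::-1])
f,cx,cy,k,R,t=cam('side')
for X in [(650.3,-26.4,18.8),(650.3,-26.4,73),(650,-26.2,16.5)]:
    c=R@np.array(X)+t;s=c[:2]/c[2];s=s*(1+k*(s@s));print(X,((s*f+[cx,cy])-[350,240]+.5)*7)
```

```text
(650.3, -26.4, 18.8) [210.37878728 226.4752924 ]
(650.3, -26.4, 73) [224.10412682  65.22884046]
(650, -26.2, 16.5) [208.58501344 232.56564648]
```

View pics/m.png

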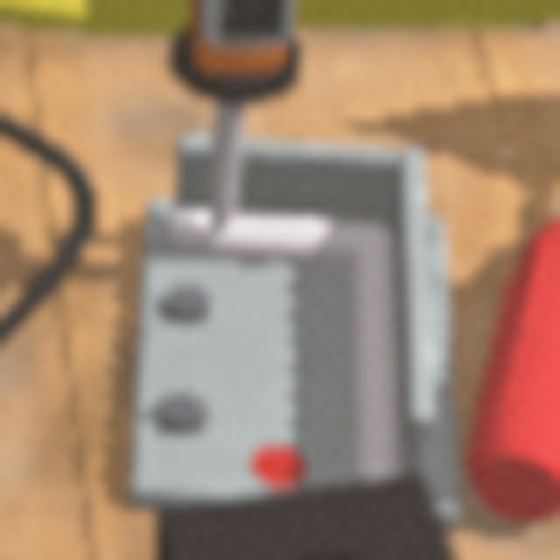

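The probe tip, at (222,230) in the crop, sits on the far end of the bead as planned. The offset from the corner matches the 37 mm leg.

```bash
python3 -m handwheel '[[0,0,-8,0,0,0],[0,0,-25,0,0,0],[0,0,-45,0,0,0],[0,0,-65,0,0,0],[0,0,-77,0,0,0]]' >/dev/null
python3 -m handwheel '[[0,18,0,0,0,0],[-0.5,45,0,0,0,0],[-1,75,0,0,0,0],[-1.5,105,0,0,0,0],[-1.8,135,0,0,0,0]]' >/dev/null
python3 -m handwheel '[[0,20,0,0,0,-0.05],[0,32,0,0,0,-0.12],[0,36,0,0,0,-0.195],[0,36,0,0,0,-0.195],[0,36,0,0,0,-0.195]]'
python3 -m handwheel '[[0,0,0,0,0,0],[0,0,0,0,0,0]]'
python3 - <<'E'
from h import *
go(648.5,-197.6,185,11.2)
E
```

```text
clock: 54.78
eef_pos: [648.5, -197.3, 195.3]
tool_rot: [0.995, 0.096, 0.0, -0.0]
force: [0.0, -0.9, -0.9]
width: 21.3
grasp_force: 40.3
clock: 54.95
eef_pos: [648.7, -196.1, 195.5]
tool_rot: [0.995, 0.098, 0.0, -0.0]
force: [-0.5, -0.4, -1.1]
width: 21.5
grasp_force: 40.3
shift [-0.5  1.5 10.5] turn [-0.0004 -0.0002  0.0005] t 54.95 pos [ 648.7 -196.1  195.5]
```

```bash
python3 -m handwheel '[[-0.5,1.3,5,0,0,0],[-0.5,1.3,15,0,0,0],[-0.5,1.3,25,0,0,0],[-0.5,1.3,32,0,0,0],[-0.5,1.3,40,0,0,0]]'
python3 -m handwheel '[[0,0,9,0,0,0],[0,0,18,0,0,0],[0,0,27,0,0,0],[0,0,34,0,0,0],[0,0,37,0,0,0]]'
python3 -m handwheel '[[0,0,1,0,0,0],[0,0,2,0,0,0],[0,0,3,0,0,0],[0,0,3.5,0,0,0],[0,0,3.5,0,0,0]]'
```

```text
clock: 55.37
eef_pos: [647.8, -198.6, 153.8]
tool_rot: [0.995, 0.098, -0.001, -0.0]
force: [-0.6, -0.2, -0.4]
width: 21.9
grasp_force: 40.3
clock: 55.78
eef_pos: [647.6, -198.6, 116.7]
tool_rot: [0.995, 0.098, -0.001, -0.0]
force: [0.7, 0.3, -0.9]
width: 21.5
grasp_force: 40.3
clock: 56.2
eef_pos: [648.5, -198.8, 115.1]
tool_rot: [0.995, 0.098, 0.0, 0.0]
force: [-0.4, -0.8, -1.2]
width: 22.1
grasp_force: 40.3
```

```bash
python3 -m handwheel '[[0,-1,0.4,0,0,0],[0,-1,0.8,0,0,0],[0,-1,1,0,0,0]]'
python3 -m handwheel '[[0,0,0,0,0,0],[0,0,0,0,0,0],[0,0,0,0,0,0],[0,0,0,0,0,0]]' 50
python3 -m handwheel '[[0,0,-10,0,0,0],[0,0,-30,0,0,0],[0,0,-60,0,0,0],[0,0,-95,0,0,0],[0,0,-120,0,0,0]]' >/dev/null
python3 -m handwheel '[[-30,-30,0,0,0,0],[-60,-55,0,0,0,0],[-90,-80,0,0,0,0],[-120,-100,0,0,0,0],[-130,-110,0,0,0,0]]' 
python3 -m handwheel '[[0,0,0,0,0,0],[0,0,0,0,0,0],[0,0,0,0,0,0]]' >/dev/null
python3 - <<'E'
from h import *
p,d=grab('top','n');C=cloud('top',d)
q,e=grab('side','n')
cv2.imwrite('pics/n.png',np.hstack([p,q])[:,:,::-1][::1][:, :] if 0 else cv2.resize(np.vstack([p[130:350,90:470],q[250:400,150:530]]),None,fx=1.6,fy=1.6)[:,:,::-1])
hsv=cv2.cvtColor(p,cv2.COLOR_RGB2HSV);H,S=hsv[...,0].astype(int),hsv[...,1].astype(int)
b=(H<20)&(S>150)&(C[...,2]>115)&(C[...,0]>600)&(C[...,0]<690)&(C[...,1]<-150)
v,u=np.nonzero(b);Q=onplane('top',np.c_[u,v],130)[:,:2];print(len(Q),cv2.minAreaRect(Q.astype(np.float32)),np.percentile(C[b][:,2],[10,50,90]))
t=(H>100)&(H<130)&(S>120)&(C[...,1]<-140)&(C[...,1]>-240)&(C[...,0]<470)
v,u=np.nonzero(t);print('tray4',len(u),cv2.minAreaRect(onplane('top',np.c_[u,v],30)[:,:2].astype(np.float32)))
E
```

```text
clock: 56.45
eef_pos: [648.3, -197.7, 114.5]
tool_rot: [0.995, 0.098, 0.0, 0.0]
force: [-2.0, -0.4, 5.1]
width: 21.4
grasp_force: 41.1
clock: 56.78
eef_pos: [648.1, -197.7, 113.7]
tool_rot: [0.995, 0.098, -0.0, 0.0]
force: [0.1, -0.5, 0.3]
width: 50.1
grasp_force: 0.0
clock: 57.62
eef_pos: [494.8, -113.5, 234.2]
tool_rot: [0.995, 0.098, -0.001, 0.0]
force: [0.4, 0.3, 0.5]
width: 50.4
grasp_force: 0.0
163 ((647.94384765625, -195.88687133789062), (21.41534996032715, 23.13001823425293), 12.770651817321777) [125.66936375 129.06907805 131.6303014 ]
tray4 432 ((385.87921142578125, -163.54833984375), (25.551362991333008, 79.72378540039062), 88.06561279296875)
```

View pics/n.png

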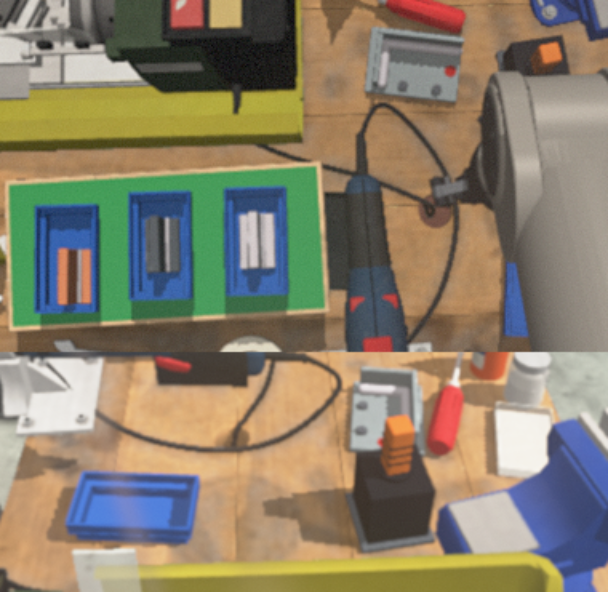

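The bronze coupon has been knocked toward the near end of its tray (75,277 in the crop). Everything else is in order, so I measure the bronze.

Run:
```python
from h import *
z=np.load('/tmp/n_top.npz');p,d=z['p'],z['d'];C=cloud('top',d)
for nm,(u0,v0,u1,v1) in dict(bronze=(112,260,152,325),steel=(175,250,212,320),alu=(232,250,270,320)).items():
    c=C[v0:v1,u0:u1];Z=cv2.medianBlur(c[...,2].astype(np.float32),3);m=Z>102
    v,u=np.nonzero(m);Q=onplane('top',np.c_[u+u0,v+v0],111)[:,:2];r=cv2.minAreaRect(Q.astype(np.float32));print(nm,m.sum(),np.round(r[0],1),np.round(r[1],1),round(r[2],1),'z',np.percentile(Z[m],[10,50,90]).round(1))
    # top height at ends along x
    x=c[...,0][m];zz=Z[m];print('  slope',np.polyfit(x,zz,1)[0].round(3))
hsv=cv2.cvtColor(p,cv2.COLOR_RGB2HSV);b=(hsv[...,0]>100)&(hsv[...,0]<130)&(hsv[...,1]>120)&(C[...,2]>40)&(C[...,1]>290)&(C[...,1]<390)&(C[...,0]<540)
v,u=np.nonzero(b);print('tray',cv2.minAreaRect(onplane('top',np.c_[u,v],83)[:,:2].astype(np.float32)))
```

```text
bronze 245 [426.1 326.7] [10.3 59.3] 89.9 z [106.  110.1 111.4]
  slope 0.003
steel 225 [458.2 229.1] [10.2 57.8] 89.5 z [106.6 109.6 110.9]
  slope 0.004
alu 224 [459.6 125.3] [10.2 59.4] 88.9 z [108.1 110.2 111.4]
  slope 0.003
tray ((445.9974670410156, 332.0491638183594), (117.19588470458984, 69.01045227050781), 0.07062587887048721)
```

The bronze is still upright on its tray's floor, 20 mm along and 5 mm across from the middle. That is inside the limits of 35 and 20 mm, and the tray is well on the board, so nothing needs mending. I hand in.

```bash
python3 -c "
from station import order
print(order.hand_in())"
```

```text
the job is handed in; nothing more can be done
None
```

I handed the job in (no result came back): all three coupons stand in their own trays on the board, the fourth tray is still on the bench, the weld was traced end to end, and the probe is back in its stand; the bronze was knocked 20 mm off its tray's middle, within the limits.

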